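Rack the checked tubes, then show the waiting tube to the inspection camera

TASK

The two capped tubes standing on the inspection stand below the camera have been checked: lower them back into free cells of the tube rack, one per cell, upright and fully down, and let go of them. Then take the tube that was waiting in the rack and finish while holding it in the air in front of the camera, cap end up and leaning 30 degrees from upright sideways across the picture (left or right, neither towards nor away from the lens), with its lowest part, where solids settle, in the middle of the picture and 10 cm in front of the lens. Drop nothing, keep off the camera, and leave the dropper bottle in the rack and the other things on the bench alone.

Things in the scene. Friction and masses are not known exactly. Their poses are not given: they have to be found in the camera images.
- rack: fixed stainless tube rack, 116 (its x) x 149 (its y) x 50 mm, 6 square cells of 33 mm: two rows 64 mm apart along its x, three cells 48 mm apart along its y. Pierced tiers (tops at 16 and 50 mm) over a solid floor 6 mm above the bench. A racked tube's cap top is at 120 mm; fingers have most room along its x. A micromanipulator joystick stands behind its right end. Origin: centre of underside, z up
- cell_0 (a point): centre of the floor of the rack's cell at rack x -32, y +48 mm
- cell_1 (a point): the same, cell at rack x -32, y 0 mm
- cell_2 (a point): the same, cell at rack x -32, y -48 mm
- cell_3 (a point): the same, cell at rack x +32, y +48 mm
- cell_4 (a point): the same, cell at rack x +32, y 0 mm
- cell_5 (a point): the same, cell at rack x +32, y -48 mm
- stand: fixed inspection stand: a base plate 240 mm (its x) by 130 mm (its y), 10 mm thick, with a 16 mm post, 272 mm high, at its x +100 mm. The camera on the post looks along the stand's -x, roughly towards the robot. Origin: centre of its underside, z up. The room's left wall with a hanging cable coil is close on its left (+y) side
- camera: camera head on the post of the stand: grey 44 mm housing, black lens in a ring light of 68 mm diameter. It is clamped at a height that differs from run to run (optical axis 170 to 220 mm above the bench). Origin: middle of the front of the lens; it looks along its own -x, z up
- lens (a point): middle of the front of the camera's lens
- focus (a point): the point in the air on the camera's optical axis, 100 mm in front of the lens; its axes are those of the camera
- checked_1: capped clear 50 ml tube, standing at the start on the inspection stand's plate below the camera; 114 mm high, body 28 mm in diameter up to 100 mm, cap 34 mm from there to the top. Origin: centre of its foot, z up through the cap. About 55 g; hold it by the cap or the upper body
- checked_2: another tube of the same kind, beside checked_1 (about 70 mm apart)
- waiting: the third tube of the same kind, the only tube that stands in the rack at the start. Origin: centre of its foot, z up through the cap
- sediment (a point): point on the axis of the waiting tube, 25 mm above its foot: the middle of the part to be shown
- dropper: small brown dropper bottle, 22 mm in diameter, 68 mm high, parked in another cell of the rack; stays there. Origin: centre of its foot
- beaker: small clear beaker, 46 mm in diameter, 57 mm high, bystander on the bench. Origin: centre of its foot
- timer: bench timer, 62 x 66 x 25 mm, bystander on the bench. Origin: centre of its underside

How it is judged:
By the outcome, as a careful person would: the job done as asked, in the order asked, and still so for the second after the job is handed in, while the arm keeps its last pose, push and grip.
It also fails if it takes over 61 s, if anything falls off the work surface, if the arm or the gripper's body presses on something with over 40 N, if the wrist force passes 120 N, or if a joint passes its speed limit or range.

ROBOT

A 6-joint arm with a two-finger parallel gripper is mounted at the origin on a cart in front of the work surface, level with it; the furniture and walls round the work are solid. World frame = base frame: x ahead of the robot, y to its left, z up, the work surface at z = 0. Lengths are in m, angles in rad, forces in N, time in s.
With the tool pointing down it reaches from about 0.275 to 1 m from the base axis. Payload 8.4 kg.
Tool frame: the origin (TCP) lies at the very end of the fingers, on their centre line; the grasp point (between the pads) lies 19 mm behind it (r.grasp_offset is the distance from the TCP to the grasp point, in m); z points along the fingers, y is the line along which they close (so a half turn about z gives the same grasp; the last joint's range is limited). The gripper opens to 85 mm and grips with 20 to 120 N. Pads are 22 mm wide; open, the fingers measure 114 mm over their backs; the gripper's body (76 mm by 85 mm) begins 54 mm behind the grasp point. The pads swing forward as they close: fully open they stand 13 mm farther back than shut.
Start: joints at [-1.252, 0.353, 1.633, -0, 1.155, -0.002], TCP at [0.197, -0.593, 0.231] pointing down, gripper open.
Joint ranges: [-2.63, 2.63], [-0.92, 2.1], [0.06, 2.66], [-1.3, 4.44], [0, 2.69], [-3.02, 3.02]. Speed limits (rad/s): [2.22, 2.22, 2.79, 3.14, 3.14, 3.14].

INTERFACE

Orientations are given as [roll, pitch, yaw] about the fixed x, y, z axes, in that order (R = Rz(yaw) Ry(pitch) Rx(roll)).
In Python, from workcell import r gives the robot as it stands.
- The arm moves only by the shell command python3 -m crank 'ROWS' [OPENING]. ROWS is JSON, a list of rows, each a list of 4 numbers: the shift along the tool's x, y, z in m, then the turn about the tool's z in degrees. In form: [[x, y, z, turn], ...]. A call has 1 to 12 rows; each row shifts and turns the commanded pose from where the row before left it, along the tool's axes as they then stand; what a row does not reach is not made up. A row lasts 1/10 s, in which the tool goes at most 50 mm and 8.59 degrees, less where a joint would pass 70% of its speed; a pose out of reach is approached as far as the arm can. A call with a gripper value outside its range is refused whole. OPENING is the opening, from 0 (shut) to 1 (fully open), set as the call begins (- or left out, the last holds). The fingers move at their own pace and stop on an object; the grip force is fixed at half the most. Time passes only in rows, so rows that do not move let the fingers close. It gives the time, the measured TCP pose, the force, the opening and the grip force at its end, in the units of the state.
- r.get_state(): the state, without advancing time (a new reading comes with each control period).
- r.camera(name): name is "scene" or "top" or "wrist"; returns a dict with "color" (384x512x3 uint8, red, green, blue), "intrinsics" (3x3 intrinsics, pixels), "D" ([k1, k2, p1, p2, k3] as OpenCV has them; the pictures are not rectified), "eye" and "attitude" of the camera in the world; the wrist camera has in their place "T_tool_cam" (4x4, takes a point from camera to tool coordinates, whose origin is the TCP and whose axes are the flange's). Camera axes: x right, y down, z forward; pixel columns grow to the right and rows downward; lengths in m; the calibration is good to about 2 mm. A picture is of the moment at which its call begins: read the wrist's pose just before it. There is no depth.
- r.sign_off(): hands the job in; it is judged then, once.
The state is a dict: "time": time; "joints": joint angles; "qvel": joint speeds; "tau": joint torques, N m; "ee_pos": TCP position; "eef_rot": TCP orientation; "force": force on the tool from outside, world axes, zero at the start; "wrist_torque": the same for the moment, N m; "grip_width": finger opening in m; "gripper_force": force on a finger pad.
Only numpy, scipy, OpenCV 4.12 (cv2) and the standard library are available. Lean on these libraries where they do the work, as an engineer would, in place of code of your own. Each camera call takes 0.05 s, during which the arm holds its last target. There are 200 camera calls.

## Working session

There is one attempt and no reset: what is moved stays moved. The work goes in short steps, Python scripts to look and compute and a shell command to move; the robot and the scene stay as the last step left them, time stands still between calls to the robot, and variables do not carry over. Pictures are saved under pics/ and viewed, at most 10 in all, crops included, and the job is handed in when it is done.

```bash
mkdir -p pics; ls; python3 - <<'E'
from workcell import r
import cv2,numpy as np
s=r.get_state();print(s)
for n in("scene","top"):
    c=r.camera(n);cv2.imwrite(f"pics/{n}0.png",cv2.resize(c["color"][:,:,::-1],(800,600)))
    print(n,c["intrinsics"],c["D"],c["eye"],c["attitude"])
    np.savez(f"{n}.npz",**{k:c[k] for k in("color","intrinsics","D","eye","attitude")})
print(r.camera("wrist")["T_tool_cam"],r.grasp_offset)
E
```

```text
pics
{'time': 0.0, 'joints': array([-1.25240904e+00,  3.53680843e-01,  1.63412655e+00,  3.37225149e-06,
        1.15521574e+00, -2.42650750e-03]), 'qvel': array([ 6.37411794e-06, -4.64866776e-04, -1.61101750e-03,  1.26523302e-03,
        9.46622232e-05, -7.36624992e-05]), 'tau': array([ 2.03686413e-04, -6.05246830e+01, -3.42067766e+01, -4.51139840e-05,
        9.37761128e-03, -1.23111795e-05]), 'ee_pos': array([ 0.19692213, -0.59266178,  0.23054452]), 'eef_rot': array([-3.14016219e+00, -6.55431307e-06,  3.20812423e-01]), 'force': array([0.17346653, 0.62556401, 0.04151775]), 'wrist_torque': array([-0.01264233,  0.02200737,  0.02009465]), 'gripper_force': 0.0, 'grip_width': 0.08541850261668518}
scene [[458.87767876   0.         256.42508754]
 [  0.         458.87767876 193.8984765 ]
 [  0.           0.           1.        ]] [-0.12314615  0.          0.          0.          0.        ] [ 1.01684907 -0.082028    1.1649131 ] [-2.64927777 -0.01367493  1.36644713]
top [[471.99960054   0.         258.01834159]
 [  0.         471.99960054 185.12594773]
 [  0.           0.           1.        ]] [-0.19183338  0.          0.          0.          0.        ] [0.40408041 0.0289174  1.31313559] [-3.07114382  0.01655124 -1.57162411]
[[-1.22767617e-04 -9.44769229e-01 -3.27736311e-01  8.42588453e-02]
 [ 9.99999991e-01 -9.99757889e-05 -8.63913046e-05  1.29244826e-03]
 [ 4.88541500e-05 -3.27736318e-01  9.44769233e-01 -1.41797937e-01]
 [ 0.00000000e+00  0.00000000e+00  0.00000000e+00  1.00000000e+00]] 0.0187
```

View pics/scene0.png

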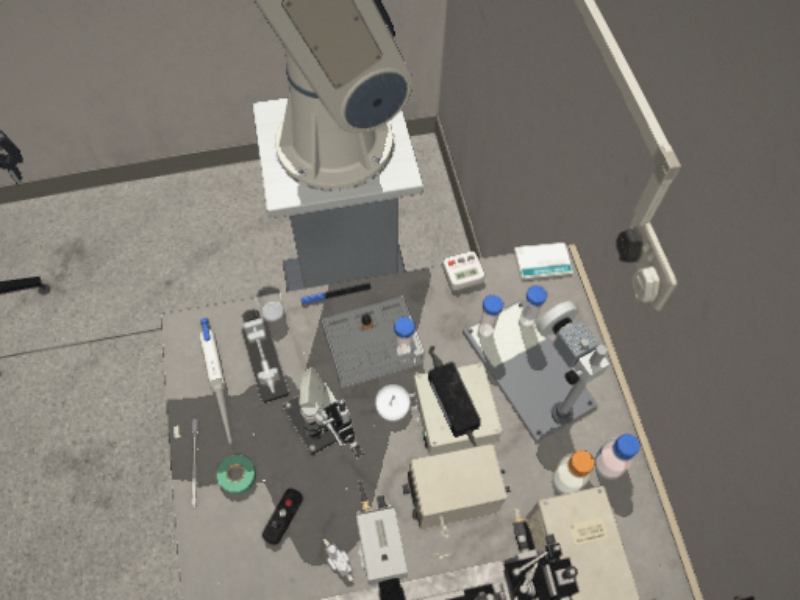

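View pics/top0.png

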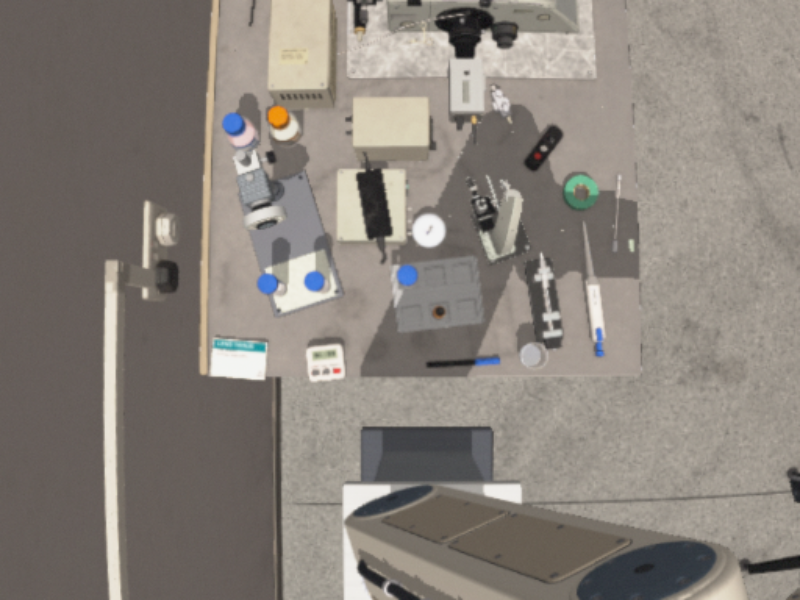

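The top picture shows the stand's tube caps at about (268,284) and (314,281), with the camera ring at (265,217). The waiting tube's cap is at (407,275) in rack cell 3 and the dropper at (438,312) in cell 1. Next I triangulate the caps and enlarge the rack and stand.

```bash
cat >h.py <<'E'
import cv2,numpy as np
from scipy.spatial.transform import Rotation as Ro
def cam(n):
    d=np.load(f"{n}.npz");return {k:d[k] for k in d}
def pose(c): return Ro.from_euler("xyz",c["attitude"]).as_matrix(),np.array(c["eye"])
def ray(c,p):
    R,e=pose(c);u=cv2.undistortPoints(np.array([[p]],float),c["intrinsics"],c["D"])[0,0]
    v=R@[u[0],u[1],1];return e,v/np.linalg.norm(v)
def onz(c,p,z):
    e,v=ray(c,p);return e+v*(z-e[2])/v[2]
def tri(*rp):
    A=0;b=0
    for e,v in rp:
        M=np.eye(3)-np.outer(v,v);A=A+M;b=b+M@e
    X=np.linalg.solve(A,b);return X,[np.linalg.norm(np.cross(X-e,v)) for e,v in rp]
def proj(c,X):
    R,e=pose(c);return cv2.projectPoints(np.array(X,float).reshape(-1,3),cv2.Rodrigues(R.T)[0],-R.T@e,c["intrinsics"],c["D"])[0][:,0]
def blobs(img,lo=(100,140,60),hi=(125,255,255),amin=40):
    h=cv2.cvtColor(img,cv2.COLOR_RGB2HSV);m=cv2.inRange(h,lo,hi)
    n,_,s,ce=cv2.connectedComponentsWithStats(m);return [(s[i,4],ce[i].round(1),s[i,:4]) for i in range(1,n) if s[i,4]>amin]
def crop(img,x,y,w,h,k,name):
    cv2.imwrite(name,cv2.resize(img[y:y+h,x:x+w,::-1],None,fx=k,fy=k,interpolation=cv2.INTER_CUBIC))
E
python3 - <<'E'
from h import *
for n in("scene","top"):
    c=cam(n)
    for b in blobs(c["color"]): print(n,b,onz(c,b[1],.12).round(3))
t=cam("top");s=cam("scene")
crop(t["color"],135,90,185,130,4.3,"pics/tc.png")
crop(s["color"],200,150,200,140,4,"pics/sc.png")
E
```

```text
scene (np.int32(106), array([342.8, 188.8]), array([337, 183,  12,  12], dtype=int32)) [0.5   0.271 0.12 ]
scene (np.int32(45), array([200.2, 190.6]), array([193, 188,  15,   6], dtype=int32)) [ 0.433 -0.095  0.12 ]
scene (np.int32(110), array([314.9, 195. ]), array([309, 190,  12,  11], dtype=int32)) [0.504 0.194 0.12 ]
scene (np.int32(114), array([258.4, 209.1]), array([253, 204,  12,  12], dtype=int32)) [0.515 0.042 0.12 ]
scene (np.int32(174), array([400.9, 285. ]), array([394, 278,  15,  16], dtype=int32)) [0.78  0.334 0.12 ]
top (np.int32(137), array([149.1,  78.9]), array([143,  73,  13,  13], dtype=int32)) [0.77  0.336 0.12 ]
top (np.int32(118), array([260.3, 175.6]), array([255, 170,  12,  12], dtype=int32)) [0.513 0.043 0.12 ]
top (np.int32(105), array([200.8, 179.5]), array([195, 174,  12,  12], dtype=int32)) [0.503 0.194 0.12 ]
top (np.int32(113), array([170.8, 181.2]), array([165, 176,  12,  12], dtype=int32)) [0.499 0.272 0.12 ]
top (np.int32(50), array([311.8, 230.8]), array([304, 229,  16,   4], dtype=int32)) [ 0.372 -0.087  0.12 ]
```

View pics/tc.png

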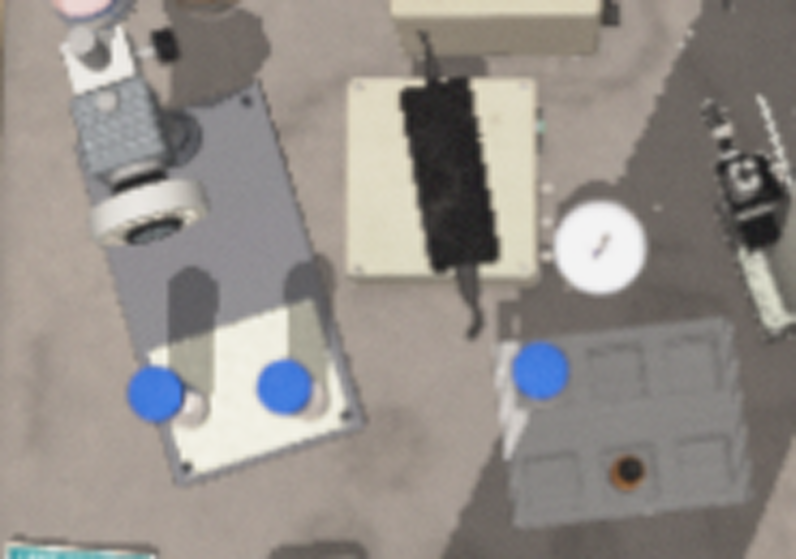

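View pics/sc.png

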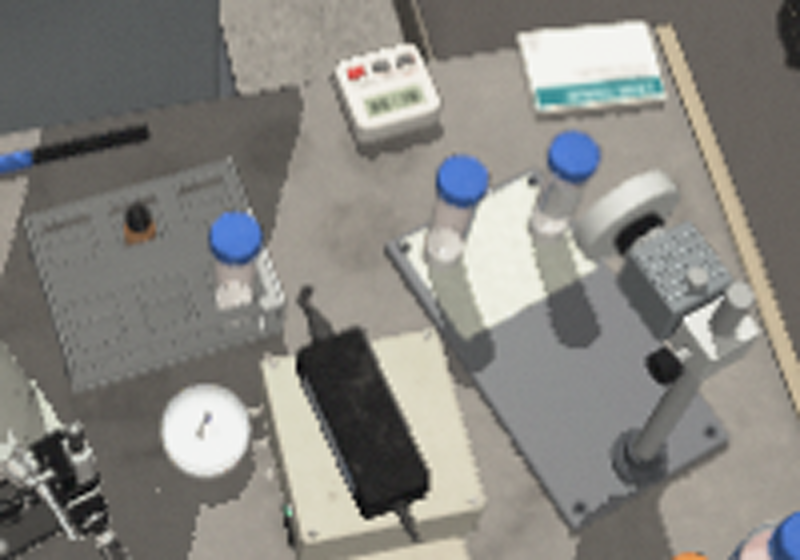

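The top crop shows rack tier corners near (505,340), (728,318), (748,500) and (517,527), and stand corners at (183,483), (363,422) and (258,83). The lens is at (153,230). The scene crop shows stand corners at (390,247), (577,525) and (725,440), and the ring near (628,215).

```bash
cat >>h.py <<'E'
def rz(a): return np.array([[np.cos(a),-np.sin(a)],[np.sin(a),np.cos(a)]])
def fit2d(L,W):  # rigid 2D: W=R L + t
    L=np.array(L,float);W=np.array(W,float);l=L-L.mean(0);w=W-W.mean(0)
    a=np.arctan2((l[:,0]*w[:,1]-l[:,1]*w[:,0]).sum(),(l*w).sum());t=W.mean(0)-rz(a)@L.mean(0)
    return a,t,(L@rz(a).T+t-W)
E
python3 - <<'E'
from h import *
t=cam("top");s=cam("scene")
T=lambda x,y:(135+(x+.5)/4.3-.5,90+(y+.5)/4.3-.5)
S=lambda x,y:(200+(x+.5)/4-.5,150+(y+.5)/4-.5)
caps=[]
for a,b in(((170.8,181.2),(342.8,188.8)),((200.8,179.5),(314.9,195.)),((260.3,175.6),(258.4,209.1))):
    X,e=tri(ray(t,a),ray(s,b));print("cap",X.round(4),np.round(e,4))
P=[T(183,483),T(363,422),T(258,83)];Q=[S(390,247),S(577,525),S(725,440)]
L=[(-.12,.065),(-.12,-.065),(.12,-.065)];W=[onz(t,p,.01)[:2] for p in P]
L2=[(-.12,-.065),(.12,-.065),(.12,.065)];W2=[onz(s,p,.01)[:2] for p in Q]
for l,w in((L,W),(L2,W2),(L+L2,W+W2)):
    a,tt,e=fit2d(l,w);print("stand",np.degrees(a),tt,e.round(4).tolist())
H=[T(617,371),T(692,362),T(550,478),T(708,458)];l=[(.032,0),(.032,-.048),(-.032,.048),(-.032,-.048)]
ra,rt,e=fit2d(l,[onz(t,p,.045)[:2] for p in H]);print("rackh",np.degrees(ra),rt,e.round(4).tolist())
C=[T(728,318),T(748,500),T(517,527)];l=[(.058,-.0745),(-.058,-.0745),(-.058,.0745)]
ra2,rt2,e=fit2d(l,[onz(t,p,.05)[:2] for p in C]);print("rackc",np.degrees(ra2),rt2,e.round(4).tolist())
for A,B in((ra,rt),(ra2,rt2)): print("cell3",rz(A)@[.032,.048]+B)
Rc=[S(27,217),S(230,160),S(76,390)];l=[(-.058,-.0745),(-.058,.0745),(.058,-.0745)]
ra3,rt3,e=fit2d(l,[onz(s,p,.05)[:2] for p in Rc]);print("rack scene",np.degrees(ra3),rt3,e.round(4).tolist())
X,e=tri(ray(t,T(148,213)),ray(s,S(628,215)));print("ring",X,e, "in stand",rz(a).T@(X[:2]-tt))
e0,v=ray(t,T(153,230)) # lens on stand y=0 plane
n=np.r_[rz(a)@[0,1],0];k=(n[:2]@tt-n@e0)/(n@v);X=e0+k*v;print("lens",X,rz(a).T@(X[:2]-tt))
E
```

```text
cap [0.499  0.2721 0.1171] [0.0005 0.0005]
cap [0.503  0.1944 0.1185] [0.0003 0.0003]
cap [0.5128 0.0425 0.1159] [0.0003 0.0003]
stand 18.20072167412785 [0.58164351 0.25441781] [[-0.0022, 0.003], [-0.001, -0.0034], [0.0032, 0.0004]]
stand 17.306114004025922 [0.5812328  0.25492381] [[-0.0043, -0.0027], [0.0035, -0.0029], [0.0008, 0.0056]]
stand 17.7954653160945 [0.58151803 0.25436919] [[-0.0022, 0.0039], [-0.0018, -0.0028], [0.0029, -0.0006], [-0.0032, -0.0041], [0.004, -0.0023], [0.0002, 0.0059]]
rackh 6.693986243651238 [ 0.48799527 -0.00787527] [[0.0013, 0.0002], [0.0013, -0.0003], [-0.0008, -0.0017], [-0.0019, 0.0018]]
rackc 6.487972412807269 [ 0.48613081 -0.00687515] [[0.001, -0.0004], [-0.0003, -0.0019], [-0.0007, 0.0023]]
cell3 [0.51418193 0.04352764]
cell3 [0.51250212 0.04443327]
rack scene 7.988233305210399 [ 0.49175808 -0.00632257] [[0.0068, -0.0024], [0.0024, 0.0005], [-0.0093, 0.0019]]
ring [0.59155783 0.25874443 0.21582168] [np.float64(0.0004060927858562727), np.float64(0.00040609278585629013)] in stand [0.01089659 0.00109754]
lens [0.58101848 0.25420884 0.22133815] [-5.24657268e-04  6.74915852e-18]
```

```bash
cat >>h.py <<'E'
def plan(p0,yaw0,wps):
    """wps: (x,y,z,yawdeg,nrows). prints rows in tool axes (shift before turn)"""
    p=np.array(p0,float);y=yaw0;out=[]
    for x,yy,z,w,n in wps:
        d=(np.array([x,yy,z])-p)/n;dw=(w-y)/n
        assert np.linalg.norm(d)<.05 and abs(dw)<8.6,(np.linalg.norm(d),dw)
        for i in range(n):
            c,s=np.cos(np.radians(y)),np.sin(np.radians(y))
            out.append([round(float(v),4) for v in(c*d[0]+s*d[1],s*d[0]-c*d[1],-d[2])]+[round(-dw,1)]);y+=dw
        p=np.array([x,yy,z])
    print(str(out).replace(" ",""))
def goto(*wps):
    from workcell import r
    s=r.get_state();y=np.degrees(s["eef_rot"][2]);print(s["time"],s["ee_pos"].round(4),y.round(2))
    while y-wps[0][3]>180:y-=360
    while y-wps[0][3]<-180:y+=360
    plan(s["ee_pos"],y,wps)
E
python3 - <<'E'
from h import *
t=cam("top");s=cam("scene")
q=lambda x,y:(x*.64,y*.64)
for n,a,b in(("coil",(165,275),(630,245)),("knob",(168,228),(648,285)),("beam",(112,268),(672,162))):
    X,e=tri(ray(t,q(*a)),ray(s,q(*b)));print(n,X.round(3),np.round(e,3))
print("tabledge",onz(t,q(203,300),0),"white",tri(ray(t,(135+600/4.3,90+247/4.3)),ray(s,(200+205/4,150+430/4))))
goto((.25,-.4,.40,18.4,6),(.42,.0,.42,72,12),(.43,.18,.40,107,6),(.43,.20,.40,197.8,11))
E
```

```text
coil [0.502 0.404 0.238] [0. 0.]
knob [0.575 0.405 0.236] [0.002 0.002]
beam [0.494 0.408 0.43 ] [0.001 0.001]
tabledge [0.47792392 0.4145309  0.        ] white (array([0.60065037, 0.00531156, 0.01500472]), [np.float64(0.000934389326807734), np.float64(0.000934389326807716)])
0.15 [ 0.197  -0.5928  0.2307] 18.38
[[0.0185,-0.0277,-0.0282,np.float64(-0.0)],[0.0185,-0.0277,-0.0282,np.float64(-0.0)],[0.0185,-0.0277,-0.0282,np.float64(-0.0)],[0.0185,-0.0277,-0.0282,np.float64(-0.0)],[0.0185,-0.0277,-0.0282,np.float64(-0.0)],[0.0185,-0.0277,-0.0282,np.float64(-0.0)],[0.024,-0.0272,-0.0017,np.float64(-4.5)],[0.026,-0.0252,-0.0017,np.float64(-4.5)],[0.0279,-0.0231,-0.0017,np.float64(-4.5)],[0.0296,-0.0209,-0.0017,np.float64(-4.5)],[0.0311,-0.0185,-0.0017,np.float64(-4.5)],[0.0325,-0.016,-0.0017,np.float64(-4.5)],[0.0336,-0.0134,-0.0017,np.float64(-4.5)],[0.0346,-0.0108,-0.0017,np.float64(-4.5)],[0.0353,-0.008,-0.0017,np.float64(-4.5)],[0.0358,-0.0053,-0.0017,np.float64(-4.5)],[0.0361,-0.0025,-0.0017,np.float64(-4.5)],[0.0362,0.0004,-0.0017,np.float64(-4.5)],[0.029,-0.0077,0.0033,np.float64(-5.8)],[0.0297,-0.0047,0.0033,np.float64(-5.8)],[0.03,-0.0017,0.0033,np.float64(-5.8)],[0.03,0.0014,0.0033,np.float64(-5.8)],[0.0297,0.0044,0.0033,np.float64(-5.8)],[0.0291,0.0074,0.0033,np.float64(-5.8)],[0.0017,0.0005,-0.0,np.float64(-8.3)],[0.0016,0.0008,-0.0,np.float64(-8.3)],[0.0015,0.001,-0.0,np.float64(-8.3)],[0.0014,0.0012,-0.0,np.float64(-8.3)],[0.0012,0.0014,-0.0,np.float64(-8.3)],[0.001,0.0015,-0.0,np.float64(-8.3)],[0.0007,0.0017,-0.0,np.float64(-8.3)],[0.0005,0.0018,-0.0,np.float64(-8.3)],[0.0002,0.0018,-0.0,np.float64(-8.3)],[-0.0,0.0018,-0.0,np.float64(-8.3)],[-0.0003,0.0018,-0.0,np.float64(-8.3)]]
```

```bash
python3 -m crank '[[0.0185,-0.028,-0.028,0],[0.0185,-0.028,-0.028,0],[0.0185,-0.028,-0.028,0],[0.0185,-0.028,-0.028,0],[0.0185,-0.028,-0.028,0],[0.0185,-0.028,-0.028,0],[0.024,-0.027,-0.0015,-4.5],[0.026,-0.025,-0.0015,-4.5],[0.028,-0.023,-0.0015,-4.5],[0.0295,-0.021,-0.0015,-4.5],[0.031,-0.0185,-0.0015,-4.5],[0.0325,-0.016,-0.0015,-4.5]]' 0.6 && python3 -m crank '[[0.0335,-0.0135,-0.0015,-4.5],[0.0345,-0.011,-0.0015,-4.5],[0.035,-0.008,-0.0015,-4.5],[0.036,-0.005,-0.0015,-4.5],[0.036,-0.0025,-0.0015,-4.5],[0.036,0,-0.0015,-4.5],[0.029,-0.0075,0.003,-6],[0.0295,-0.005,0.003,-6],[0.03,-0.0015,0.003,-6],[0.03,0.0015,0.003,-6],[0.0295,0.0045,0.003,-6],[0.029,0.007,0.003,-6]]' && python3 -m crank '[[0,0,0,-8.3],[0,0,0,-8.3],[0,0,0,-8.3],[0,0,0,-8.3],[0,0,0,-8.3],[0,0,0,-8.3],[0,0,0,-8.3],[0,0,0,-8.3],[0,0,0,-8.3],[0,0,0,-8.3],[0,0,0,-8],[0,0,0,0]]'
python3 - <<'E'
from h import *
from workcell import r
s=r.get_state();print(s["ee_pos"],np.degrees(s["eef_rot"]),s["joints"],s["grip_width"])
c=r.camera("wrist");np.savez("w1.npz",color=c["color"],intrinsics=c["intrinsics"],D=c["D"],T=c["T_tool_cam"],p=s["ee_pos"],q=s["eef_rot"])
cv2.imwrite("pics/w1.png",cv2.resize(c["color"][:,:,::-1],(800,600)))
E
```

```text
time: 1.35
ee_pos: [0.3344, -0.1976, 0.4083]
eef_rot: [3.141, -0.0, 0.795]
force: [0.3, -0.7, 0.5]
grip_width: 0.0512
gripper_force: 0.0
time: 2.55
ee_pos: [0.4246, 0.1817, 0.399]
eef_rot: [-3.141, 0.0, 1.896]
force: [-0.8, 0.1, 0.1]
grip_width: 0.0517
gripper_force: 0.0
time: 3.75
ee_pos: [0.4247, 0.1804, 0.3991]
eef_rot: [-3.142, -0.0, -2.801]
force: [0.0, -0.1, -0.5]
grip_width: 0.0507
gripper_force: 0.0
[0.42474035 0.18037114 0.39909801] [-1.79999084e+02 -2.19179614e-02 -1.60503538e+02] [ 3.98329193e-01 -3.78779395e-02  1.73413841e+00  6.27687148e-06
  1.44571501e+00 -1.51274538e+00] 0.05072864437450867
```

View pics/w1.png

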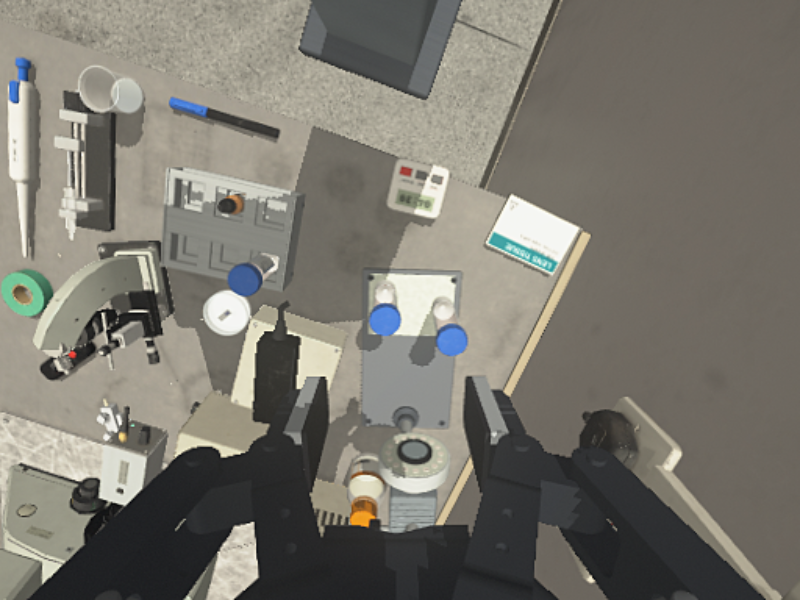

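The wrist picture shows the lens at (414,451), the stand tubes' caps at (385,320) and (452,340), and the racked cap at (246,278). The stand corners are at (364,268), (464,271) and (451,429), and the rack tier is at (163,168) to (304,195).

```bash
cat >>h.py <<'E'
def wcam(f):
    d=np.load(f);R=Ro.from_euler("xyz",d["q"]).as_matrix();T=d["T"]
    return dict(color=d["color"],intrinsics=d["intrinsics"],D=d["D"],eye=d["p"]+R@T[:3,3],attitude=Ro.from_matrix(R@T[:3,:3]).as_euler("xyz"))
E
python3 - <<'E'
from h import *
t=cam("top");s=cam("scene");w=wcam("w1.npz")
q=lambda x,y:(x*.64,y*.64)
for b in blobs(w["color"],lo=(100,120,40)): print(b[0],b[1]/.64)
for n,p,a,b in(("left",(452,340),(170.8,181.2),(342.8,188.8)),("right",(385,320),(200.8,179.5),(314.9,195.)),("wait",(246,278),(260.3,175.6),(258.4,209.1))):
    X,e=tri(ray(t,a),ray(s,b),ray(w,q(*p)));print(n,X.round(4),np.round(e,4),onz(w,q(*p),X[2]).round(4))
L=[(-.12,-.065),(-.12,.065),(.12,.065)];W=[onz(w,q(*p),.01)[:2] for p in((364,268),(464,271),(451,429))]
a,tt,e=fit2d(L,W);print("stand",np.degrees(a),tt,e.round(4).tolist())
l=[(-.058,-.0745),(-.058,.0745),(.058,.0745),(.058,-.0745)]
ra,rt,e=fit2d(l,[onz(w,q(*p),.05)[:2] for p in((165,168),(304,195),(291,290),(163,262))]);print("rack",np.degrees(ra),rt,e.round(4).tolist())
T=(135+153.5/4.3-.5,90+230.5/4.3-.5)
X,e=tri(ray(t,T),ray(w,q(414,451)));print("lens",X,e)
a,tt=np.radians(17.8),np.array([.5815,.2544])
for c,p in((t,T),(w,q(414,451))):
    e0,v=ray(c,p);n=np.r_[rz(a)@[0,1],0];k=(n[:2]@tt-n@e0)/(n@v);X=e0+k*v;print("lens",X,rz(a).T@(X[:2]-tt))
E
```

```text
96 [22.34375 67.8125 ]
79 [13.4375  91.09375]
147 [187.5     106.40625]
314 [243.4375  279.53125]
312 [384.375   319.21875]
301 [451.25   339.6875]
left [0.4994 0.2715 0.1182] [0.0009 0.0002 0.0008] [0.4997 0.2708 0.1182]
right [0.5026 0.1946 0.1173] [0.0006 0.0003 0.0003] [0.5023 0.1947 0.1173]
wait [0.511  0.0423 0.1109] [0.0024 0.0007 0.0022] [0.5089 0.0414 0.1109]
stand 17.832318530319615 [0.5781626  0.25528291] [[0.0005, -0.0003], [-0.0001, 0.0006], [-0.0004, -0.0003]]
rack 7.60155909284152 [ 0.48168502 -0.00458165] [[-0.0032, 0.0052], [-0.0006, -0.0045], [0.0008, -0.0045], [0.003, 0.0038]]
lens [0.58282869 0.25490488 0.21144627] [np.float64(0.0013403729125432476), np.float64(0.0013403729125432758)]
lens [0.58105687 0.25425773 0.22110124] [-4.65408494e-04  6.16368935e-17]
lens [0.59476693 0.25865955 0.19499365] [1.39339589e-02 8.67361738e-18]
```

```bash
python3 - <<'E'
from h import *
goto((.5026,.1946,.25,199.5,5),(.5026,.1946,.094,199.5,6))
E
```

```text
3.8 [0.4248 0.1804 0.3991] -160.79
[[-0.0156,-0.0024,0.0298,np.float64(-0.1)],[-0.0156,-0.0025,0.0298,np.float64(-0.1)],[-0.0156,-0.0025,0.0298,np.float64(-0.1)],[-0.0156,-0.0025,0.0298,np.float64(-0.1)],[-0.0156,-0.0025,0.0298,np.float64(-0.1)],[-0.0,0.0,0.026,np.float64(-0.0)],[-0.0,0.0,0.026,np.float64(-0.0)],[-0.0,0.0,0.026,np.float64(-0.0)],[-0.0,0.0,0.026,np.float64(-0.0)],[-0.0,0.0,0.026,np.float64(-0.0)],[-0.0,0.0,0.026,np.float64(-0.0)]]
```

```bash
python3 -m crank '[[-0.0156,-0.0025,0.03,0],[-0.0156,-0.0025,0.03,0],[-0.0156,-0.0025,0.03,0],[-0.0156,-0.0025,0.03,0],[-0.0156,-0.0025,0.03,0],[0,0,0.026,0],[0,0,0.026,0],[0,0,0.026,0],[0,0,0.026,0],[0,0,0.013,0],[0,0,0.012,0],[0,0,0,0]]' && python3 -m crank '[[0,0,0,0],[0,0,0,0],[0,0,0,0],[0,0,0,0],[0,0,0,0],[0,0,0,0]]' 0.1
```

```text
time: 5.0
ee_pos: [0.5021, 0.1943, 0.1193]
eef_rot: [-3.142, -0.002, -2.805]
force: [-0.4, -0.5, 0.2]
grip_width: 0.051
gripper_force: 0.0
time: 5.6
ee_pos: [0.5036, 0.1949, 0.1216]
eef_rot: [3.142, 0.003, -2.803]
force: [0.1, 0.2, 6.0]
grip_width: 0.0295
gripper_force: 59.4
```

I typed the last two rows 26 mm short, so the fingers closed on the cap's rim. I'll reopen, go down and regrasp.

```bash
python3 -m crank '[[0,0,0,0],[0,0,0,0],[0,0,0,0],[0,0,0,0]]' 0.6 && python3 -m crank '[[0,0,0.013,0],[0,0,0.013,0],[0,0,0,0],[0,0,0,0]]' && python3 -m crank '[[0,0,0,0],[0,0,0,0],[0,0,0,0],[0,0,0,0],[0,0,0,0]]' 0.1
```

```text
time: 6.0
ee_pos: [0.5025, 0.1945, 0.1202]
eef_rot: [-3.142, -0.0, -2.803]
force: [0.4, 0.5, -0.8]
grip_width: 0.0512
gripper_force: 0.0
time: 6.4
ee_pos: [0.502, 0.1943, 0.0933]
eef_rot: [-3.142, -0.002, -2.803]
force: [-0.0, -0.4, -0.2]
grip_width: 0.0511
gripper_force: 0.0
time: 6.9
ee_pos: [0.5029, 0.1946, 0.0946]
eef_rot: [3.142, 0.001, -2.803]
force: [0.2, 0.8, 3.1]
grip_width: 0.0329
gripper_force: 59.5
```

```bash
python3 - <<'E'
from h import *
goto((.503,.1946,.27,199.4,5),(.40,.06,.30,97,12))
E
```

```text
6.9 [0.5029 0.1946 0.0946] -160.62
[[-0.0,-0.0,-0.0351,np.float64(-0.0)],[-0.0,-0.0,-0.0351,np.float64(-0.0)],[-0.0,-0.0,-0.0351,np.float64(-0.0)],[-0.0,-0.0,-0.0351,np.float64(-0.0)],[-0.0,-0.0,-0.0351,np.float64(-0.0)],[0.0118,-0.0077,-0.0025,np.float64(8.5)],[0.0105,-0.0094,-0.0025,np.float64(8.5)],[0.009,-0.0109,-0.0025,np.float64(8.5)],[0.0073,-0.0121,-0.0025,np.float64(8.5)],[0.0054,-0.013,-0.0025,np.float64(8.5)],[0.0035,-0.0137,-0.0025,np.float64(8.5)],[0.0014,-0.0141,-0.0025,np.float64(8.5)],[-0.0007,-0.0141,-0.0025,np.float64(8.5)],[-0.0028,-0.0138,-0.0025,np.float64(8.5)],[-0.0048,-0.0133,-0.0025,np.float64(8.5)],[-0.0067,-0.0124,-0.0025,np.float64(8.5)],[-0.0085,-0.0113,-0.0025,np.float64(8.5)]]
```

```bash
python3 -m crank '[[0,0,-0.02,0],[0,0,-0.035,0],[0,0,-0.04,0],[0,0,-0.04,0],[0,0,-0.04,0],[0,0,0,0]]' && python3 -m crank '[[0.012,-0.0075,-0.0025,8.5],[0.0105,-0.0095,-0.0025,8.5],[0.009,-0.011,-0.0025,8.5],[0.0075,-0.012,-0.0025,8.5],[0.0055,-0.013,-0.0025,8.5],[0.0035,-0.0135,-0.0025,8.5],[0.0015,-0.014,-0.0025,8.5],[-0.0005,-0.014,-0.0025,8.5],[-0.003,-0.014,-0.0025,8.5],[-0.005,-0.0135,-0.0025,8.5],[-0.0065,-0.0125,-0.0025,8.5],[-0.0085,-0.0115,-0.0025,8.5]]' && python3 -m crank '[[0,0,0,0],[0,0,0,0]]'
python3 - <<'E'
from h import *
from workcell import r
s=r.get_state();print(s["ee_pos"],np.degrees(s["eef_rot"]))
c=r.camera("wrist");np.savez("w2.npz",color=c["color"],intrinsics=c["intrinsics"],D=c["D"],T=c["T_tool_cam"],p=s["ee_pos"],q=s["eef_rot"])
cv2.imwrite("pics/w2.png",cv2.resize(c["color"][:,:,::-1],(800,600)))
E
```

```text
time: 7.5
ee_pos: [0.5053, 0.1956, 0.2749]
eef_rot: [3.141, 0.009, -2.803]
force: [0.6, 0.4, 0.5]
grip_width: 0.0327
gripper_force: 59.6
time: 8.7
ee_pos: [0.3982, 0.0594, 0.2985]
eef_rot: [-3.14, 0.0, 1.694]
force: [-0.1, 0.5, -0.2]
grip_width: 0.0326
gripper_force: 59.6
time: 8.9
ee_pos: [0.399, 0.0599, 0.2989]
eef_rot: [-3.142, -0.0, 1.703]
force: [-0.5, 0.4, -0.7]
grip_width: 0.0328
gripper_force: 59.6
[0.39901481 0.05990284 0.29889807] [-1.79996515e+02 -1.37496723e-02  9.75590403e+01]
```

View pics/w2.png

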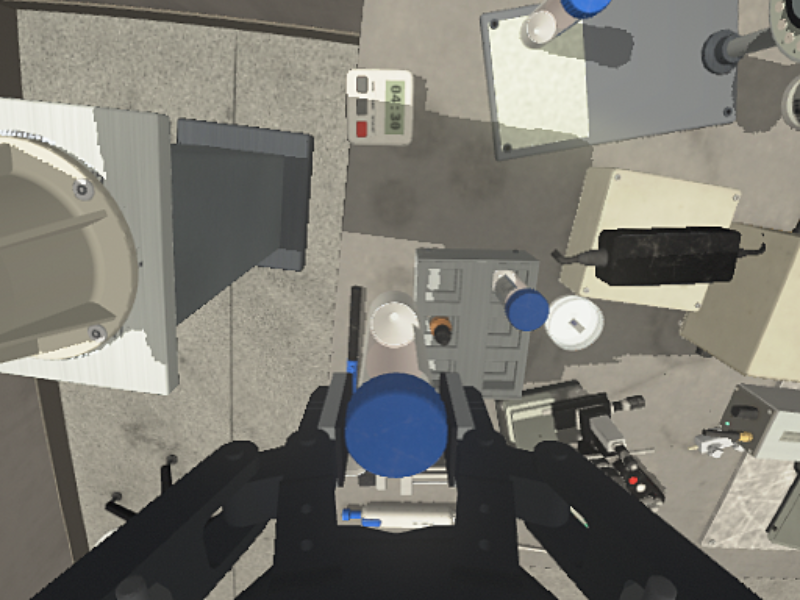

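The held tube hangs upright with its foot at (393,325). Rack cells show at about (444,284), (500,330) and (498,374), the dropper is at (441,331), and the waiting cap is at (526,310). I'll take one enlarged crop for the rack fit.

```bash
python3 - <<'E'
from h import *
w=wcam("w2.npz");crop(w["color"],255,150,100,112,5.3,"pics/w2c.png")
print(onz(w,(393*.64,325*.64),.214))
E
```

```text
[0.39850751 0.0526413  0.214     ]
```

View pics/w2c.png

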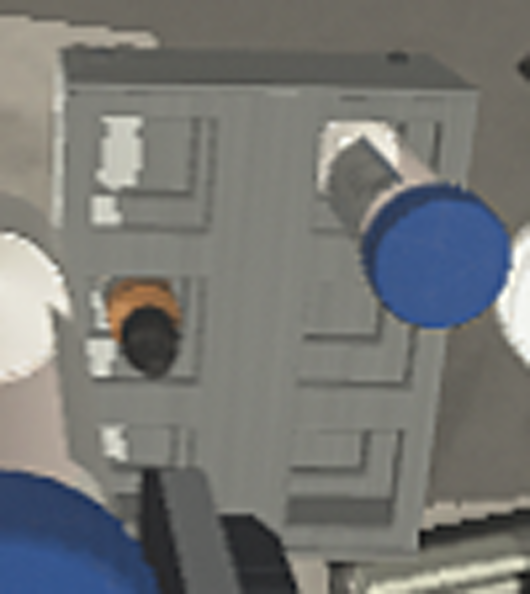

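```bash
python3 - <<'E'
from h import *
w=wcam("w2.npz");C=lambda x,y:(255+(x+.5)/5.3-.5,150+(y+.5)/5.3-.5)
D={(65,95):(-.058,.0745),(477,92):(.058,.0745),(415,550):(.058,-.0745),(213,232):(-.0155,.0315),(198,382):(-.0155,-.0165),(411,384):(.0485,-.0165),(403,430):(.0485,-.0315),(289,430):(.0155,-.0315),(297,384):(.0155,-.0165),(199,277):(-.0155,.0165),(213,117):(-.0155,.0645),(190,427):(-.0155,-.0315)}
for z in(.045,.05,.055):
    a,t,e=fit2d(list(D.values()),[onz(w,C(*p),z)[:2] for p in D]);print(z,np.degrees(a),t,(e*1000).round(1).tolist())
a,t,e=fit2d(list(D.values()),[onz(w,C(*p),.05)[:2] for p in D])
for i,p in enumerate(((-.032,.048),(-.032,0),(-.032,-.048),(.032,.048),(.032,0),(.032,-.048))): print(i,(rz(a)@p+t).round(4))
b=max(blobs(w["color"],lo=(100,120,40)),key=lambda b:b[0]);print(b)
print("heldcap",onz(w,b[1],.318),"waitcap",onz(w,C(437,256),.12))
print("proj of upright foot,captop",proj(w,[[.399,.0599,.214],[.399,.0599,.328]])/.64)
E
```

```text
0.045 6.761027691894879 [ 0.48630558 -0.01109755] [[-0.5, 2.9], [-0.7, 0.1], [0.5, -0.7], [-1.9, -0.2], [-0.5, -0.3], [-1.2, -0.5], [-0.5, 0.1], [1.5, 0.7], [0.5, 0.1], [1.4, -0.8], [0.4, -1.3], [1.0, -0.1]]
0.05 6.761027691894877 [ 0.48495728 -0.00921781] [[-1.5, 3.7], [-0.2, 1.1], [1.2, -1.6], [-2.2, 0.1], [-0.7, -0.6], [-0.6, -0.7], [0.0, -0.3], [1.7, 0.2], [0.6, -0.1], [1.1, -0.7], [-0.0, -0.5], [0.8, -0.5]]
0.055 6.761027691894861 [ 0.48360899 -0.00733806] [[-2.4, 4.4], [0.3, 2.1], [1.9, -2.5], [-2.6, 0.4], [-1.0, -0.9], [-0.1, -0.9], [0.6, -0.7], [1.8, -0.2], [0.7, -0.4], [0.7, -0.6], [-0.4, 0.2], [0.5, -1.0]]
0 [0.4475 0.0347]
1 [ 0.4532 -0.013 ]
2 [ 0.4588 -0.0607]
3 [0.5111 0.0422]
4 [ 0.5167 -0.0055]
5 [ 0.5224 -0.0531]
(np.int32(3605), array([252.6, 271.5]), array([221, 231,  66,  75], dtype=int32))
heldcap [0.3990367  0.05779291 0.318     ] waitcap [0.50786505 0.04314913 0.12      ]
proj of upright foot,captop [[395.51075739 313.34921309]
 [395.37378891 437.15734392]]
```

```bash
python3 - <<'E'
from h import *
goto((.459,-.056,.25,97.2,5),(.459,-.056,.145,97,5),(.459,-.056,.0905,97,5))
E
```

```text
8.95 [0.3992 0.0601 0.2989] 97.57
[[-0.0246,0.0088,0.0098,np.float64(0.1)],[-0.0246,0.0088,0.0098,np.float64(0.1)],[-0.0246,0.0089,0.0098,np.float64(0.1)],[-0.0246,0.0089,0.0098,np.float64(0.1)],[-0.0245,0.0089,0.0098,np.float64(0.1)],[0.0,0.0,0.021,np.float64(0.0)],[0.0,0.0,0.021,np.float64(0.0)],[0.0,0.0,0.021,np.float64(0.0)],[0.0,0.0,0.021,np.float64(0.0)],[0.0,0.0,0.021,np.float64(0.0)],[0.0,0.0,0.0109,np.float64(0.0)],[0.0,0.0,0.0109,np.float64(0.0)],[0.0,0.0,0.0109,np.float64(0.0)],[0.0,0.0,0.0109,np.float64(0.0)],[0.0,0.0,0.0109,np.float64(0.0)]]
```

```bash
python3 -m crank '[[-0.0246,0.0088,0.01,0],[-0.0246,0.0088,0.01,0],[-0.0246,0.0088,0.01,0.6],[-0.0246,0.0088,0.01,0],[-0.0246,0.0088,0.01,0],[0,0,0.021,0],[0,0,0.021,0],[0,0,0.021,0],[0,0,0.021,0],[0,0,0.019,0],[0,0,0,0],[0,0,0,0]]' && python3 -m crank '[[0,0,0.011,0],[0,0,0.011,0],[0,0,0,0]]'
python3 - <<'E'
from h import *
from workcell import r
s=r.get_state();print(s["ee_pos"],np.degrees(s["eef_rot"]),s["force"])
E
```

```text
time: 10.15
ee_pos: [0.4582, -0.0564, 0.1461]
eef_rot: [-3.141, -0.0, 1.691]
force: [-0.4, -0.2, -0.1]
grip_width: 0.0324
gripper_force: 59.6
time: 10.45
ee_pos: [0.4601, -0.0569, 0.1245]
eef_rot: [3.137, 0.001, 1.689]
force: [5.6, 0.3, -5.6]
grip_width: 0.0329
gripper_force: 63.7
[ 0.46008449 -0.05689114  0.12446189] [1.79748844e+02 5.20515447e-02 9.67983892e+01] [ 5.61012707  0.3039108  -5.63996531]
```

```bash
python3 -m crank '[[0,0.002,0,0],[0,0,0,0],[0,0,0,0]]' && python3 -m crank '[[0,0,0.008,0],[0,0,0,0]]'
```

```text
time: 10.75
ee_pos: [0.4607, -0.0566, 0.1246]
eef_rot: [3.14, 0.0, 1.689]
force: [4.7, -0.8, -1.3]
grip_width: 0.0329
gripper_force: 63.9
time: 10.95
ee_pos: [0.4602, -0.0565, 0.1157]
eef_rot: [3.141, 0.0, 1.689]
force: [5.9, -0.9, -3.9]
grip_width: 0.0327
gripper_force: 63.8
```

```bash
python3 -m crank '[[0,0.003,0,0],[0,0,0,0],[0,0,0,0]]'
```

```text
time: 11.25
ee_pos: [0.462, -0.0561, 0.1159]
eef_rot: [-3.139, -0.0, 1.689]
force: [0.0, -0.2, -1.0]
grip_width: 0.0327
gripper_force: 63.9
```

```bash
python3 -m crank '[[0,0.001,0.006,0],[0,0,0.008,0],[0,0,0.006,0],[0,0,0,0]]'; python3 -m crank '[[0,0,0.004,0],[0,0,0,0],[0,0,0,0]]'
```

```text
time: 11.65
ee_pos: [0.4632, -0.056, 0.0951]
eef_rot: [-3.14, -0.0, 1.689]
force: [0.3, -0.8, -1.3]
grip_width: 0.0326
gripper_force: 63.9
time: 11.95
ee_pos: [0.4638, -0.056, 0.0922]
eef_rot: [-3.141, -0.0, 1.689]
force: [-0.0, -1.2, -1.1]
grip_width: 0.0326
gripper_force: 63.9
```

```bash
python3 -m crank '[[0,0,0.002,0],[0,0,0,0],[0,0,0,0]]'; python3 -m crank '[[0,0,0.001,0],[0,0,0,0],[0,0,0,0]]'
```

```text
time: 12.25
ee_pos: [0.4641, -0.056, 0.0903]
eef_rot: [3.141, 0.0, 1.689]
force: [0.4, -1.4, -0.7]
grip_width: 0.0326
gripper_force: 63.9
time: 12.55
ee_pos: [0.464, -0.056, 0.0893]
eef_rot: [3.141, 0.0, 1.689]
force: [0.5, -1.2, 0.4]
grip_width: 0.0327
gripper_force: 63.9
```

```bash
python3 -m crank '[[0,0,0,0],[0,0,0,0],[0,0,0,0],[0,0,-0.01,0],[0,0,-0.03,0],[0,0,-0.04,0],[0,0,-0.04,0],[0,0,-0.04,0],[0,0,-0.04,0],[0,0,0,0]]' 0.5; python3 - <<'E'
from h import *
from workcell import r
goto((.48,.24,.30,199,12))
c=r.camera("top");b=[(b[0],b[1],onz(c,b[1],.12).round(4)) for b in blobs(c["color"])];print(b)
E
```

```text
time: 13.55
ee_pos: [0.4666, -0.0563, 0.2954]
eef_rot: [3.132, 0.002, 1.689]
force: [0.8, -0.5, -1.3]
grip_width: 0.0425
gripper_force: 0.0
13.55 [ 0.4666 -0.0563  0.2954] 96.78
[[0.0244,0.004,-0.0004,np.float64(-8.5)],[0.0235,0.0076,-0.0004,np.float64(-8.5)],[0.0221,0.011,-0.0004,np.float64(-8.5)],[0.0203,0.0141,-0.0004,np.float64(-8.5)],[0.0179,0.017,-0.0004,np.float64(-8.5)],[0.0152,0.0195,-0.0004,np.float64(-8.5)],[0.0122,0.0215,-0.0004,np.float64(-8.5)],[0.0089,0.0231,-0.0004,np.float64(-8.5)],[0.0053,0.0241,-0.0004,np.float64(-8.5)],[0.0017,0.0247,-0.0004,np.float64(-8.5)],[-0.002,0.0246,-0.0004,np.float64(-8.5)],[-0.0056,0.0241,-0.0004,np.float64(-8.5)]]
[(np.int32(137), array([149.1,  78.9]), array([0.7702, 0.3361, 0.12  ])), (np.int32(103), array([260.2, 176.1]), array([0.5113, 0.043 , 0.12  ])), (np.int32(114), array([170.7, 180.6]), array([0.5004, 0.2723, 0.12  ])), (np.int32(51), array([311.6, 230.8]), array([ 0.3725, -0.0865,  0.12  ]))]
```

```bash
python3 -m crank '[[0.0245,0.004,0,-8.5],[0.0235,0.0075,0,-8.5],[0.022,0.011,0,-8.5],[0.020,0.014,0,-8.5],[0.018,0.017,0,-8.5],[0.015,0.0195,0,-8.5],[0.012,0.0215,0,-8.5],[0.009,0.023,0,-8.5],[0.0055,0.024,0,-8.5],[0.0015,0.0245,0,-8.5],[-0.002,0.0245,0,-8.5],[-0.0055,0.024,0,-8.5]]' 0.6 && python3 -m crank '[[0,0,0,0],[0,0,0,0]]'
python3 - <<'E'
from h import *
from workcell import r
s=r.get_state();print(s["ee_pos"],np.degrees(s["eef_rot"]))
c=r.camera("wrist");np.savez("w3.npz",color=c["color"],intrinsics=c["intrinsics"],D=c["D"],T=c["T_tool_cam"],p=s["ee_pos"],q=s["eef_rot"])
cv2.imwrite("pics/w3.png",cv2.resize(c["color"][:,:,::-1],(800,600)))
c=r.camera("top");b=[(b[0],b[1],onz(c,b[1],.12).round(4)) for b in blobs(c["color"])];print(b)
goto((.500,.272,.25,199,3),(.50,.272,.0935,199,7))
E
```

```text
time: 14.8
ee_pos: [0.477, 0.2398, 0.288]
eef_rot: [-3.141, -0.002, -2.808]
force: [-0.0, 0.1, -0.3]
grip_width: 0.0512
gripper_force: 0.0
time: 15.0
ee_pos: [0.4771, 0.239, 0.2881]
eef_rot: [-3.141, -0.002, -2.815]
force: [-0.3, -0.3, -0.0]
grip_width: 0.0511
gripper_force: 0.0
[0.47712664 0.23895061 0.28810155] [-1.79966184e+02 -1.35889848e-01 -1.61290096e+02]
[(np.int32(137), array([149.1,  78.9]), array([0.7702, 0.3361, 0.12  ])), (np.int32(101), array([260.2, 176.1]), array([0.5113, 0.043 , 0.12  ])), (np.int32(116), array([299.7, 195.4]), array([ 0.462 , -0.0569,  0.12  ])), (np.int32(50), array([311.6, 230.8]), array([ 0.3725, -0.0865,  0.12  ]))]
15.1 [0.4775 0.2383 0.2886] -161.35
[[-0.0107,0.0082,0.0129,np.float64(-0.1)],[-0.0107,0.0082,0.0129,np.float64(-0.1)],[-0.0107,0.0082,0.0129,np.float64(-0.1)],[-0.0,0.0,0.0224,np.float64(-0.0)],[-0.0,0.0,0.0224,np.float64(-0.0)],[-0.0,0.0,0.0224,np.float64(-0.0)],[-0.0,0.0,0.0224,np.float64(-0.0)],[-0.0,0.0,0.0224,np.float64(-0.0)],[-0.0,0.0,0.0224,np.float64(-0.0)],[-0.0,0.0,0.0224,np.float64(-0.0)]]
```

View pics/w3.png

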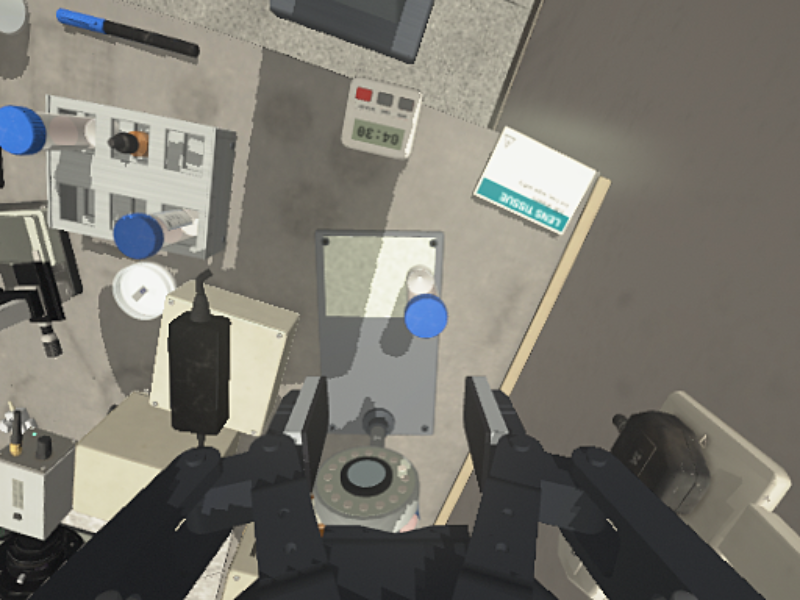

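The tube is seated upright in cell 2, with its cap at (20,130). The left tube's cap is at (427,316) and the lens at (367,475).

```bash
python3 - <<'E'
from h import *
t=cam("top");w=wcam("w1.npz");w3=wcam("w3.npz");q=lambda x,y:(x*.64,y*.64)
T=(135+153.5/4.3-.5,90+230.5/4.3-.5)
rs=[ray(t,T),ray(w,q(414,451)),ray(w3,q(367,475))]
for k in(rs,rs[1:],[rs[0],rs[2]]): X,e=tri(*k);print(X.round(4),np.round(e,4),(rz(np.radians(17.8)).T@(X[:2]-[.580,.2547])).round(4))
X,e=tri(ray(t,(170.7,180.6)),ray(w3,q(427,315)));print("cap",X.round(4),e)
print(onz(w3,q(427,315),.12))
L=[(-.12,-.065),(-.12,.065),(.12,.065)]
a,tt,e=fit2d(L,[onz(w3,q(*p),.01)[:2] for p in((317,230),(443,231),(434,434))]);print("stand",np.degrees(a),tt,(e*1000).round(1).tolist())
E
python3 -m crank '[[-0.0107,0.0082,0.013,0],[-0.0107,0.0082,0.013,0],[-0.0107,0.0082,0.013,0],[0,0,0.0224,0],[0,0,0.0224,0],[0,0,0.0224,0],[0,0,0.0224,0],[0,0,0.0224,0],[0,0,0.0224,0],[0,0,0.0224,0],[0,0,0,0],[0,0,0,0]]'
```

```text
[0.5828 0.2546 0.2116] [0.0016 0.0011 0.0005] [ 0.0026 -0.0009]
[0.5857 0.2548 0.2078] [0.0002 0.0002] [ 0.0054 -0.0016]
[0.5825 0.2551 0.212 ] [0.001 0.001] [ 0.0025 -0.0004]
cap [0.5011 0.2733 0.1103] [np.float64(0.0009089432019926552), np.float64(0.000908943201992791)]
[0.49785666 0.27051164 0.12      ]
stand 17.8979547278599 [0.5780418  0.25337313] [[-0.3, -3.2], [-1.3, 2.0], [1.5, 1.2]]
time: 16.3
ee_pos: [0.5004, 0.2721, 0.0937]
eef_rot: [-3.141, -0.001, -2.815]
force: [0.5, -0.3, 0.3]
grip_width: 0.0511
gripper_force: 0.0
```

```bash
python3 -m crank '[[0,0,0,0],[0,0,0,0],[0,0,0,0],[0,0,0,0],[0,0,0,0],[0,0,-0.02,0],[0,0,-0.035,0],[0,0,-0.04,0],[0,0,-0.04,0],[0,0,-0.03,0],[0,0,0,0]]' 0.1; python3 - <<'E'
from h import *
goto((.45,.039,.25,96.8,12),(.45,.039,.15,96.8,4))
E
```

```text
time: 17.4
ee_pos: [0.5026, 0.274, 0.2638]
eef_rot: [3.14, 0.008, -2.814]
force: [0.8, -0.0, -0.4]
grip_width: 0.0327
gripper_force: 59.6
17.4 [0.5026 0.274  0.2638] -161.22
[[0.0105,-0.0171,0.0012,np.float64(8.5)],[0.0078,-0.0185,0.0012,np.float64(8.5)],[0.005,-0.0194,0.0012,np.float64(8.5)],[0.0021,-0.02,0.0012,np.float64(8.5)],[-0.0009,-0.02,0.0012,np.float64(8.5)],[-0.0039,-0.0197,0.0012,np.float64(8.5)],[-0.0067,-0.0189,0.0012,np.float64(8.5)],[-0.0095,-0.0177,0.0012,np.float64(8.5)],[-0.012,-0.0161,0.0012,np.float64(8.5)],[-0.0142,-0.0142,0.0012,np.float64(8.5)],[-0.0162,-0.0119,0.0012,np.float64(8.5)],[-0.0177,-0.0094,0.0012,np.float64(8.5)],[0.0,0.0,0.025,np.float64(0.0)],[0.0,0.0,0.025,np.float64(0.0)],[0.0,0.0,0.025,np.float64(0.0)],[0.0,0.0,0.025,np.float64(0.0)]]
```

```bash
python3 -m crank '[[0.0105,-0.017,0,8.5],[0.008,-0.0185,0,8.5],[0.005,-0.0195,0,8.5],[0.002,-0.02,0,8.5],[-0.001,-0.02,0,8.5],[-0.004,-0.0195,0,8.5],[-0.0065,-0.019,0,8.5],[-0.0095,-0.0175,0,8.5],[-0.012,-0.016,0,8.5],[-0.014,-0.014,0,8.5],[-0.016,-0.012,0,8.5],[-0.0175,-0.0095,0,8.5]]' && python3 -m crank '[[0,0,0,0],[0,0,0,0]]'; python3 - <<'E'
from h import *
from workcell import r
goto((.45,.039,.15,96.8,5))
c=r.camera("top");b=[(b[0],b[1],onz(c,b[1],.278).round(4)) for b in blobs(c["color"])];print(b)
s=r.get_state();w=r.camera("wrist");np.savez("w4.npz",color=w["color"],intrinsics=w["intrinsics"],D=w["D"],T=w["T_tool_cam"],p=s["ee_pos"],q=s["eef_rot"])
w=wcam("w4.npz");p=s["ee_pos"];f=p+[0,0,-.0837];print((proj(w,[f,f+[0,0,.114]])*5/4).round(1))
crop(w["color"],200,130,130,170,3,"pics/w4c.png");print(proj(w,[f])[0]*3-[600,390])
E
```

```text
time: 18.6
ee_pos: [0.4469, 0.0379, 0.258]
eef_rot: [-3.141, -0.0, 1.683]
force: [0.2, 0.4, -0.6]
grip_width: 0.0326
gripper_force: 59.6
time: 18.8
ee_pos: [0.4475, 0.0387, 0.2583]
eef_rot: [-3.142, -0.0, 1.691]
force: [-0.2, 0.5, -0.8]
grip_width: 0.0326
gripper_force: 59.6
18.8 [0.4475 0.0387 0.2583] 96.9
[[-0.0,0.0005,0.0217,np.float64(0.0)],[-0.0,0.0005,0.0217,np.float64(0.0)],[-0.0,0.0005,0.0217,np.float64(0.0)],[-0.0,0.0005,0.0217,np.float64(0.0)],[-0.0,0.0005,0.0217,np.float64(0.0)]]
[(np.int32(137), array([149.1,  78.9]), array([0.7217, 0.2954, 0.278 ]))]
[[316.4 251.3]
 [316.3 351.6]]
[159.35834475 213.06437937]
```

View pics/w4c.png

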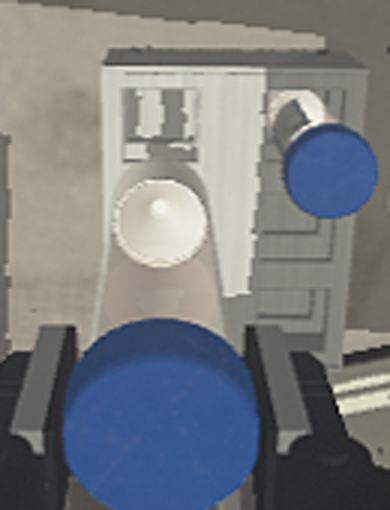

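The tube hangs almost upright with its foot at (160,222), in line with cell 0 (column about 161). Lowering.

```bash
python3 -m crank '[[-0.0005,0.0015,0.022,0],[0,0,0.022,0],[0,0,0.022,0],[0,0,0.022,0],[0,0,0.022,0],[0,0,0,0],[0,0,0,0]]' && python3 -m crank '[[0,0,0.011,0],[0,0,0.011,0],[0,0,0,0],[0,0,0,0]]'
```

```text
time: 19.6
ee_pos: [0.4492, 0.0389, 0.1486]
eef_rot: [-3.141, -0.0, 1.691]
force: [0.0, 0.5, -0.1]
grip_width: 0.0328
gripper_force: 59.7
time: 20.0
ee_pos: [0.452, 0.0383, 0.1282]
eef_rot: [3.136, 0.001, 1.69]
force: [1.6, -2.9, 13.9]
grip_width: 0.0326
gripper_force: 68.8
```

```bash
python3 -m crank '[[0,0,-0.012,0],[-0.0015,0.0035,0,0],[0,0,0,0]]' && python3 -m crank '[[0,0,0.012,0],[0,0,0.004,0],[0,0,0,0],[0,0,0,0]]'
```

```text
time: 20.3
ee_pos: [0.4536, 0.0373, 0.1388]
eef_rot: [3.14, 0.0, 1.689]
force: [-0.6, 0.8, -0.8]
grip_width: 0.0326
gripper_force: 67.8
time: 20.7
ee_pos: [0.4571, 0.0371, 0.1246]
eef_rot: [3.133, 0.001, 1.689]
force: [1.6, -3.4, 28.8]
grip_width: 0.0325
gripper_force: 71.6
```

```bash
python3 - <<'E'
from workcell import r
s=r.get_state();print(s["force"],s["wrist_torque"],s["ee_pos"])
E
python3 -m crank '[[0,0,-0.015,0],[0,0,-0.02,0],[0,0,0,0],[0,0,0,0]]'
cat >>h.py <<'E'
def snap(f):
    from workcell import r
    s=r.get_state();w=r.camera("wrist");np.savez(f,color=w["color"],intrinsics=w["intrinsics"],D=w["D"],T=w["T_tool_cam"],p=s["ee_pos"],q=s["eef_rot"]);return s["ee_pos"]
E
python3 - <<'E'
from h import *
p=snap("w5.npz");print(p)
for f in("w2.npz","w4.npz","w5.npz"):
    w=wcam(f);b=max(blobs(w["color"],lo=(100,120,40)),key=lambda b:b[0]);print(f,b)
    g=cv2.cvtColor(w["color"],cv2.COLOR_RGB2GRAY)[180:235,230:275]
    h=cv2.HoughCircles(cv2.resize(g,None,fx=4,fy=4,interpolation=cv2.INTER_CUBIC),cv2.HOUGH_GRADIENT,1.5,40,param1=100,param2=30,minRadius=45,maxRadius=75)
    print(None if h is None else [(x/4+230,y/4+180,q/4) for x,y,q in h[0][:3]])
E
```

```text
[ 1.64310678 -3.38925129 28.75918705] [-0.58613184 -0.43105049 -0.02737349] [0.45707265 0.03710848 0.12458667]
time: 21.1
ee_pos: [0.4525, 0.0373, 0.1566]
eef_rot: [-3.141, -0.0, 1.689]
force: [0.6, -0.6, -1.1]
grip_width: 0.0326
gripper_force: 69.8
[0.45249511 0.03730009 0.15657616]
w2.npz (np.int32(3605), array([252.6, 271.5]), array([221, 231,  66,  75], dtype=int32))
[(np.float32(252.6875), np.float32(207.9375), np.float32(14.9625))]
w4.npz (np.int32(3480), array([253.1, 269.8]), array([221, 237,  66,  66], dtype=int32))
[(np.float32(253.4375), np.float32(204.1875), np.float32(15.15))]
w5.npz (np.int32(4657), array([252.3, 291.4]), array([219, 250,  70,  91], dtype=int32))
[(np.float32(247.0625), np.float32(207.5625), np.float32(14.7375))]
```

```bash
python3 - <<'E'
from h import *
w=wcam("w4.npz");C=lambda x,y:(200+(x+.5)/3-.5,130+(y+.5)/3-.5)
print("foot",onz(w,(253.4,204.2),.1746),"tcp",np.load("w4.npz")["p"],"cap",onz(w,C(161,430),.288))
D={(103,67):(-.058,.0745),(368,68):(.058,.0745),(122,88):(-.0485,.0645),(200,88):(-.0155,.0645),(200,160):(-.0155,.0315)}
a,t,e=fit2d(list(D.values()),[onz(w,C(*p),.05)[:2] for p in D]);print(np.degrees(a),t,(e*1000).round(1).tolist(),"cell0",rz(a)@[-.032,.048]+t,"c3",rz(a)@[.032,.048]+t)
# composite for a look: w5 crop
w5=wcam("w5.npz");A=cv2.resize(w5["color"][130:345,200:345],None,fx=2.75,fy=2.75,interpolation=cv2.INTER_CUBIC)
B=cv2.resize(w["color"][130:345,200:345],None,fx=2.75,fy=2.75,interpolation=cv2.INTER_CUBIC)
cv2.imwrite("pics/cmp.png",np.hstack([A,B])[:,:,::-1]);print(A.shape)
E
```

```text
foot [0.44825574 0.03612503 0.1746    ] tcp [0.44764382 0.03909141 0.25832191] cap [0.44725506 0.04345467 0.288     ]
6.8010429453246894 [ 0.48613579 -0.00892367] [[-0.7, 0.5], [0.6, 0.7], [0.8, -0.1], [-0.1, -0.3], [-0.6, -0.7]] cell0 [0.4486767  0.03494907] c3 [0.51222636 0.04252808]
(591, 399, 3)
```

View pics/cmp.png

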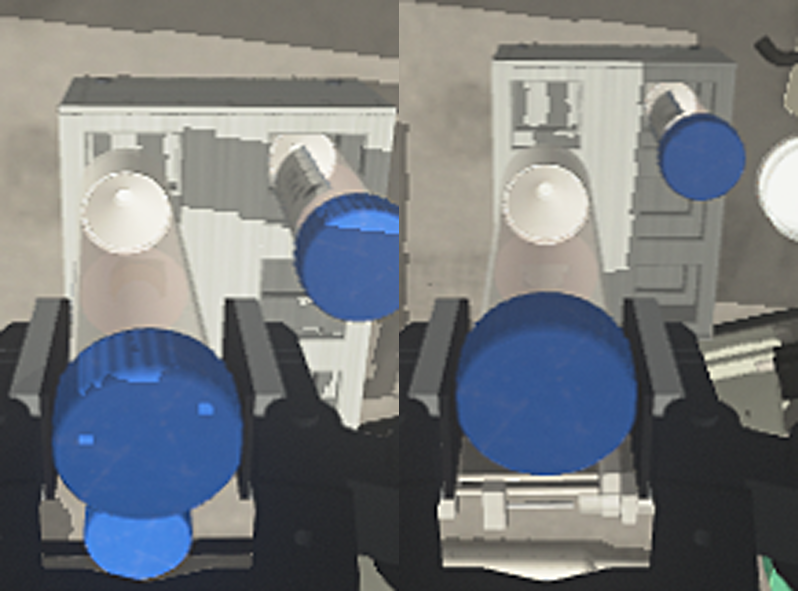

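The left half shows the current state: the tube has slipped about 1 cm up in the grip, its foot at (126,213) is near cell 0, and the hole edges run from column 85 to 180. I'll compute the remaining offset.

```bash
python3 - <<'E'
from h import *
w=wcam("w5.npz");C=lambda x,y:(200+(x+.5)/2.75-.5,130+(y+.5)/2.75-.5);print(w["intrinsics"][0,0])
p=np.load("w5.npz")["p"];print(p)
for z in(.078,.084,.09): print("foot",onz(w,C(126,213),z), "diam",np.linalg.norm(onz(w,C(82,213),z)-onz(w,C(170,213),z)))
w4=wcam("w4.npz");print("w4 diam",np.linalg.norm(onz(w4,C(103.5,204),.1746)-onz(w4,C(189,204),.1746)))
D={(60,112):(-.058,.0745),(392,110):(.058,.0745),(85,133):(-.0485,.0645),(181,133):(-.0155,.0645)}
a,t,e=fit2d(list(D.values()),[onz(w,C(*q),.05)[:2] for q in D]);print(np.degrees(a),t,(e*1000).round(1).tolist(),"cell0",rz(a)@[-.032,.048]+t)
print("cap",onz(w,C(148,430),.2))
E
```

```text
271.48688586026776
[0.45249511 0.03730009 0.15657616]
foot [0.44631958 0.03271087 0.078     ] diam 0.02791287009495041
foot [0.44622418 0.03508401 0.084     ] diam 0.02715289822015765
foot [0.44612879 0.03745714 0.09      ] diam 0.026392926345364887
w4 diam 0.027629009567655394
6.651198327449264 [ 0.48527725 -0.01004512] [[-1.3, 1.4], [1.1, 0.6], [0.1, -1.0], [0.1, -1.1]] cell0 [0.44793303 0.03392544]
cap [0.45186321 0.04456672 0.2       ]
```

```bash
python3 -m crank '[[0.0005,0.002,0,0],[0,0,0.012,0],[0,0,0.012,0],[0,0,0,0],[0,0,0,0]]' && python3 -m crank '[[0,0,0.005,0],[0,0,0.005,0],[0,0,0,0]]'
```

```text
time: 21.65
ee_pos: [0.4541, 0.038, 0.1326]
eef_rot: [-3.14, -0.0, 1.689]
force: [-0.1, 0.2, -0.5]
grip_width: 0.033
gripper_force: 69.8
time: 21.95
ee_pos: [0.4563, 0.0377, 0.1248]
eef_rot: [3.139, 0.001, 1.69]
force: [-2.1, -3.0, 17.4]
grip_width: 0.0327
gripper_force: 70.6
```

```bash
python3 -c "
from workcell import r
s=r.get_state();print(s['force'],s['wrist_torque'])"
python3 -m crank '[[0,0,-0.008,0],[-0.003,-0.0005,0,0],[0,0,0,0],[0,0,0.008,0],[0,0,0.002,0],[0,0,0,0],[0,0,0,0]]'; python3 -c "
from workcell import r
s=r.get_state();print(s['force'],s['wrist_torque'])"
```

```text
[-2.0640273  -3.02223987 17.42873094] [-0.45593626  0.71232047  0.03549052]
time: 22.65
ee_pos: [0.4567, 0.0344, 0.1233]
eef_rot: [3.138, 0.001, 1.69]
force: [-4.4, -5.9, 31.2]
grip_width: 0.0324
gripper_force: 71.6
[-4.40638738 -5.86012025 31.24666957] [-0.92393191  1.14089804  0.11768404]
```

```bash
python3 -m crank '[[0,0,-0.012,0],[0.003,0.0034,0,0],[0,0,0,0],[0,0,0,0]]'; python3 -m crank '[[0,0,0.005,0],[0,0,0.003,0],[0,0,0.002,0],[0,0,0,0],[0,0,0,0]]'; python3 -c "
from workcell import r
s=r.get_state();print(s['force'],s['wrist_torque'])"
```

```text
time: 23.05
ee_pos: [0.4572, 0.0385, 0.1327]
eef_rot: [-3.14, -0.0, 1.689]
force: [-1.0, 0.0, -1.3]
grip_width: 0.0324
gripper_force: 69.7
time: 23.55
ee_pos: [0.4584, 0.0379, 0.1247]
eef_rot: [3.141, 0.001, 1.69]
force: [-3.9, -3.7, 22.3]
grip_width: 0.0326
gripper_force: 71.0
[-3.90103086 -3.70757029 22.34166971] [-0.60873801  1.16883866  0.10782882]
```

```bash
python3 -m crank '[[0,0,-0.016,0],[0,0,-0.016,0],[0,0,0,0],[0,0,0,0]]'; cat >>h.py <<'E'
def foot(f):
    w=wcam(f);g=cv2.cvtColor(w["color"],cv2.COLOR_RGB2GRAY)[170:250,215:290]
    h=cv2.HoughCircles(cv2.resize(g,None,fx=4,fy=4,interpolation=cv2.INTER_CUBIC),cv2.HOUGH_GRADIENT,1.5,30,param1=100,param2=30,minRadius=48,maxRadius=75)
    return [] if h is None else [(float(x/4+215),float(y/4+170),float(q/4)) for x,y,q in h[0][:4]]
E
python3 - <<'E'
from h import *
print(snap("w6.npz"))
for f in("w4.npz","w5.npz","w6.npz"):
    p=np.load(f)["p"];w=wcam(f)
    for x,y,q in foot(f):
        o=[]
        for dz in(.084,.077,.070,.063):
            z=p[2]-dz;X=onz(w,(x,y),z);o.append((dz,(X-p)[:2].round(4).tolist(),round(np.linalg.norm(onz(w,(x-q,y),z)-onz(w,(x+q,y),z)),4)))
        print(f,(x,y,q),o)
    m=cv2.inRange(cv2.cvtColor(w["color"],cv2.COLOR_RGB2HSV),(100,120,40),(125,255,255));xs=np.where(m[270])[0];print("cap row270",xs.min(),xs.max())
E
```

```text
time: 23.95
ee_pos: [0.4575, 0.0383, 0.1549]
eef_rot: [3.142, 0.0, 1.689]
force: [-0.0, -0.7, -0.8]
grip_width: 0.0326
gripper_force: 69.7
[0.45751416 0.03834545 0.15494044]
w4.npz (253.4375, 203.9375, 15.149999618530273) [(0.084, [0.0006, -0.0028], np.float64(0.027)), (0.077, [0.0003, -0.0002], np.float64(0.0261)), (0.07, [-0.0, 0.0025], np.float64(0.0253)), (0.063, [-0.0004, 0.0051], np.float64(0.0245))]
cap row270 221 286
w5.npz (245.5625, 205.0625, 17.287500381469727) [(0.084, [-0.0063, -0.0048], np.float64(0.0308)), (0.077, [-0.0064, -0.002], np.float64(0.0299)), (0.07, [-0.0065, 0.0007], np.float64(0.0289)), (0.063, [-0.0066, 0.0034], np.float64(0.028))]
w5.npz (274.8125, 188.1875, 17.700000762939453) [(0.084, [0.0174, 0.0139], np.float64(0.0309)), (0.077, [0.0165, 0.0161], np.float64(0.0299)), (0.07, [0.0157, 0.0182], np.float64(0.029)), (0.063, [0.0148, 0.0203], np.float64(0.028))]
cap row270 171 284
w6.npz (245.9375, 207.3125, 15.1875) [(0.084, [-0.0056, -0.0069], np.float64(0.0272)), (0.077, [-0.0058, -0.0041], np.float64(0.0263)), (0.07, [-0.0059, -0.0013], np.float64(0.0255)), (0.063, [-0.006, 0.0015], np.float64(0.0246))]
cap row270 167 285
```

```bash
python3 -m crank '[[-0.004,-0.0003,0,0],[0,0,0.015,0],[0,0,0.012,0],[0,0,0.004,0],[0,0,0.004,0],[0,0,0,0],[0,0,0,0]]'; python3 -c "
from workcell import r
s=r.get_state();print(s['force'],s['wrist_torque'])"
```

```text
time: 24.7
ee_pos: [0.4578, 0.0344, 0.1206]
eef_rot: [-3.141, 0.0, 1.689]
force: [-0.1, -0.1, -1.0]
grip_width: 0.0328
gripper_force: 69.8
[-0.06987819 -0.06567433 -0.98850452] [-0.03747009 -0.00581961  0.02425958]
```

```bash
python3 -m crank '[[0,0,0.008,0],[0,0,0.004,0],[0,0,0,0]]'; python3 -m crank '[[0,0,0.007,0],[0,0,0.003,0],[0,0,0,0]]'
```

```text
time: 25.0
ee_pos: [0.4573, 0.0344, 0.1078]
eef_rot: [-3.141, -0.0, 1.689]
force: [-0.8, 0.2, -1.7]
grip_width: 0.0323
gripper_force: 69.7
time: 25.3
ee_pos: [0.457, 0.0343, 0.0977]
eef_rot: [-3.14, -0.0, 1.689]
force: [-4.3, -0.5, -2.2]
grip_width: 0.0328
gripper_force: 69.6
```

```bash
python3 -m crank '[[0,-0.003,0,0],[0,0,0.005,0],[0,0,0.003,0],[0,0,0,0]]'; python3 -m crank '[[0,-0.001,0.004,0],[0,0,0.002,0],[0,0,0,0],[0,0,0,0]]'
```

```text
time: 25.7
ee_pos: [0.4555, 0.034, 0.0905]
eef_rot: [3.14, 0.0, 1.689]
force: [0.9, -0.3, 1.3]
grip_width: 0.0328
gripper_force: 69.9
time: 26.1
ee_pos: [0.4536, 0.0339, 0.0843]
eef_rot: [-3.141, -0.0, 1.689]
force: [-0.6, -1.0, -0.4]
grip_width: 0.0325
gripper_force: 69.7
```

```bash
python3 -m crank '[[0,0,0.002,0],[0,0,0.001,0],[0,0,0,0],[0,0,0,0]]'; python3 -m crank '[[0,0,0.002,0],[0,0,0.001,0],[0,0,0,0],[0,0,0,0]]'
```

```text
time: 26.5
ee_pos: [0.4543, 0.0339, 0.0822]
eef_rot: [3.141, 0.0, 1.689]
force: [-2.4, -0.5, 11.4]
grip_width: 0.0327
gripper_force: 70.4
time: 26.9
ee_pos: [0.4556, 0.034, 0.0817]
eef_rot: [3.138, 0.0, 1.689]
force: [-8.8, -1.6, 49.7]
grip_width: 0.0323
gripper_force: 73.3
```

```bash
python3 -m crank '[[0,0,-0.0035,0],[0,0,0,0]]' && python3 -m crank '[[0,0,0,0],[0,0,0,0],[0,0,0,0],[0,0,-0.01,0],[0,0,-0.02,0],[0,0,-0.03,0],[0,0,-0.04,0],[0,0,-0.04,0],[0,0,-0.04,0],[0,0,0,0]]' 0.5; python3 - <<'E'
from h import *
print(snap("w7.npz"));w=wcam("w7.npz")
for b in blobs(w["color"],lo=(100,120,40)): print(b[0],b[1],onz(w,b[1],.12).round(4))
from workcell import r
c=r.camera("scene");print([(b[0],b[1],onz(c,b[1],.118).round(4)) for b in blobs(c["color"])])
c=r.camera("top");print([(b[0],b[1],onz(c,b[1],.118).round(4)) for b in blobs(c["color"])])
E
```

```text
time: 27.1
ee_pos: [0.4544, 0.0339, 0.0826]
eef_rot: [3.14, 0.0, 1.689]
force: [-0.1, -1.0, -1.2]
grip_width: 0.0327
gripper_force: 69.7
time: 28.1
ee_pos: [0.4567, 0.0341, 0.2678]
eef_rot: [3.132, 0.0, 1.689]
force: [0.8, -0.2, -0.1]
grip_width: 0.0427
gripper_force: 0.0
[0.4567     0.0341291  0.26776829]
678 [241.6 178.2] [0.445  0.0359 0.12  ]
673 [299.3 179.1] [0.5087 0.0423 0.12  ]
165 [189.  233.3] [ 0.39   -0.0386  0.12  ]
552 [246.  251.4] [ 0.4599 -0.0552  0.12  ]
[(np.int32(111), array([250.7, 188. ]), array([0.4499, 0.0349, 0.118 ])), (np.int32(45), array([200.2, 190.6]), array([ 0.4317, -0.0954,  0.118 ])), (np.int32(116), array([216.5, 199. ]), array([ 0.4643, -0.0578,  0.118 ])), (np.int32(106), array([258.1, 208.8]), array([0.5128, 0.0414, 0.118 ])), (np.int32(176), array([400.8, 285. ]), array([0.7792, 0.3341, 0.118 ]))]
[(np.int32(137), array([149.1,  78.9]), array([0.7708, 0.3366, 0.118 ]))]
```

```bash
python3 - <<'E'
from h import *
goto((.512,.0422,.21,96.8,4),(.512,.0422,.0900,96.8,6))
E
```

```text
28.25 [0.4534 0.0339 0.2618] 96.78
[[0.0003,0.0148,0.013,np.float64(-0.0)],[0.0003,0.0148,0.013,np.float64(-0.0)],[0.0003,0.0148,0.013,np.float64(-0.0)],[0.0003,0.0148,0.013,np.float64(-0.0)],[0.0,0.0,0.02,np.float64(-0.0)],[0.0,0.0,0.02,np.float64(-0.0)],[0.0,0.0,0.02,np.float64(-0.0)],[0.0,0.0,0.02,np.float64(-0.0)],[0.0,0.0,0.02,np.float64(-0.0)],[0.0,0.0,0.02,np.float64(-0.0)]]
```

```bash
python3 -m crank '[[0.0003,0.0148,0.013,0],[0.0003,0.0148,0.013,0],[0.0003,0.0148,0.013,0],[0.0003,0.0148,0.013,0],[0,0,0.02,0],[0,0,0.02,0],[0,0,0.02,0],[0,0,0,0],[0,0,0,0]]' 0.55; python3 - <<'E'
from h import *
goto((.512,.0422,.0900,96.8,4))
E
```

```text
time: 29.15
ee_pos: [0.5115, 0.042, 0.149]
eef_rot: [-3.139, -0.0, 1.689]
force: [0.2, 0.3, 0.4]
grip_width: 0.0469
gripper_force: 0.0
29.15 [0.5115 0.042  0.149 ] 96.78
[[0.0,0.0001,0.0148,np.float64(-0.0)],[0.0,0.0001,0.0148,np.float64(-0.0)],[0.0,0.0001,0.0148,np.float64(-0.0)],[0.0,0.0001,0.0148,np.float64(-0.0)]]
```

```bash
python3 -m crank '[[0,0.0005,0.015,0],[0,0,0.015,0],[0,0,0.015,0],[0,0,0.014,0],[0,0,0,0],[0,0,0,0]]'; python3 -m crank '[[0,0,0,0],[0,0,0,0],[0,0,0,0],[0,0,0,0],[0,0,0,0],[0,0,-0.011,0],[0,0,-0.011,0],[0,0,0,0],[0,0,0,0]]' 0.1
```

```text
time: 29.75
ee_pos: [0.5133, 0.0422, 0.0917]
eef_rot: [3.141, -0.0, 1.689]
force: [0.2, -0.5, 0.4]
grip_width: 0.047
gripper_force: 0.0
time: 30.65
ee_pos: [0.5134, 0.0422, 0.1137]
eef_rot: [3.14, 0.0, 1.689]
force: [0.0, -0.2, 0.5]
grip_width: 0.0329
gripper_force: 59.5
```

```bash
python3 -m crank '[[-0.005,0,0,0],[-0.005,0,0,0],[-0.005,0,0,0],[0,0,0,0]]'; python3 -m crank '[[-0.005,0,0,0],[-0.005,0,0,0],[-0.005,0,0,0],[-0.005,0,0,0],[-0.005,0,0,0],[0,0,0,0]]'
```

```text
time: 31.05
ee_pos: [0.5147, 0.0267, 0.1128]
eef_rot: [-3.141, -0.0, 1.688]
force: [-0.8, 3.2, 2.5]
grip_width: 0.0325
gripper_force: 59.7
time: 31.65
ee_pos: [0.5176, 0.0017, 0.113]
eef_rot: [-3.141, 0.0, 1.689]
force: [-0.8, 3.3, 1.6]
grip_width: 0.0323
gripper_force: 59.7
```

```bash
python3 -m crank '[[-0.005,0,0,0],[-0.004,0,0,0],[0,0,0,0]]'; python3 -m crank '[[0,0,-0.005,0],[0,0,-0.02,0],[0,0,-0.04,0],[0,0,-0.05,0],[0,0,-0.05,0],[0,0,-0.04,0],[0,0,0,0],[0,0,0,0]]'; python3 - <<'E'
from h import *
from workcell import r
print(snap("w8.npz"))
for n in("scene","top"):
    c=r.camera(n);np.savez(f"{n}8.npz",**{k:c[k] for k in("color","intrinsics","D","eye","attitude")})
    for b in blobs(c["color"],amin=15): print(n,b)
w=wcam("w8.npz")
for b in blobs(w["color"],lo=(100,120,40)): print(b)
g=cv2.cvtColor(w["color"],cv2.COLOR_RGB2GRAY)[100:330,200:310]
h=cv2.HoughCircles(cv2.resize(g,None,fx=4,fy=4),cv2.HOUGH_GRADIENT,1.5,30,param1=100,param2=30,minRadius=40,maxRadius=90);print(None if h is None else (h[0][:5]/4+[200,100,0]).round(1))
E
```

```text
time: 31.95
ee_pos: [0.5189, -0.007, 0.1131]
eef_rot: [3.142, 0.0, 1.689]
force: [-0.7, 3.3, 2.7]
grip_width: 0.0325
gripper_force: 59.9
time: 32.75
ee_pos: [0.5191, -0.0069, 0.3189]
eef_rot: [3.139, 0.001, 1.689]
force: [0.2, -0.3, -0.6]
grip_width: 0.0323
gripper_force: 59.8
[ 0.51909554 -0.0069052   0.31894249]
scene (np.int32(61), array([249. , 189.5]), array([245, 184,  11,  10], dtype=int32))
scene (np.int32(44), array([200.2, 190.6]), array([193, 188,  15,   6], dtype=int32))
scene (np.int32(118), array([216.6, 198.9]), array([211, 193,  12,  13], dtype=int32))
scene (np.int32(35), array([131.1, 210.1]), array([129, 204,   5,  14], dtype=int32))
scene (np.int32(174), array([400.9, 285. ]), array([393, 278,  16,  16], dtype=int32))
top (np.int32(137), array([149.1,  78.9]), array([143,  73,  13,  13], dtype=int32))
top (np.int32(116), array([299.7, 195.4]), array([294, 190,  12,  12], dtype=int32))
top (np.int32(96), array([263.6, 201.6]), array([259, 196,  10,  12], dtype=int32))
top (np.int32(16), array([383.2, 213.8]), array([382, 211,   3,   7], dtype=int32))
top (np.int32(25), array([383.2, 223.6]), array([382, 219,   4,   9], dtype=int32))
top (np.int32(51), array([311.4, 230.8]), array([303, 229,  17,   4], dtype=int32))
(np.int32(565), array([198.1, 130.3]), array([185, 117,  27,  27], dtype=int32))
(np.int32(158), array([162.2, 195. ]), array([159, 184,   8,  24], dtype=int32))
(np.int32(454), array([205.3, 201.3]), array([194, 189,  24,  25], dtype=int32))
(np.int32(2990), array([253.2, 265.8]), array([221, 239,  66,  54], dtype=int32))
[[302.6 154.9  18.1]
 [253.8 166.9  18.1]
 [252.7 156.8  20.5]
 [200.9 131.3  12.2]
 [206.6 201.1  12.6]]
```

```bash
python3 - <<'E'
from h import *
w=wcam("w8.npz");p=np.load("w8.npz")["p"];tx=np.array([np.cos(1.689),np.sin(1.689),0]);z=np.array([0,0,1.])
P=p+.0187*z
for th in(24,27,30,33,36):
    t=np.radians(th);u=-np.sin(t)*tx+np.cos(t)*z;f=P-.1044*u;v=np.cos(t)*tx+np.sin(t)*z
    ty=np.cross(z,tx);ring=[f+.014*(np.cos(a)*v+np.sin(a)*ty) for a in np.linspace(0,6.28,40)];q=proj(w,ring)
    c=f+.114*u;cr=proj(w,[c+.017*(np.cos(a)*v+np.sin(a)*ty) for a in np.linspace(0,6.28,60)])
    print(th,proj(w,[f])[0].round(1),"ring rows",q[:,1].min().round(1),q[:,1].max().round(1),"cols",q[:,0].min().round(1),q[:,0].max().round(1),"cap rows",cr[:,1].min().round(),cr[:,1].max().round())
g=cv2.cvtColor(w["color"],cv2.COLOR_RGB2GRAY);print(g[120:245:2,252].tolist())
E
```

```text
24 [252.9 154.7] ring rows 139.7 168.4 cols 235.7 270.2 cap rows 266.0 300.0
27 [252.9 149.1] ring rows 134.1 162.8 cols 235.4 270.5 cap rows 268.0 299.0
30 [252.9 143.5] ring rows 128.6 157.1 cols 235.0 270.8 cap rows 270.0 297.0
33 [252.9 138. ] ring rows 123.0 151.4 cols 234.7 271.2 cap rows 273.0 296.0
36 [252.9 132.4] ring rows 117.5 145.8 cols 234.3 271.6 cap rows 275.0 295.0
[139, 137, 138, 139, 139, 137, 138, 122, 192, 208, 208, 208, 207, 207, 231, 161, 248, 241, 242, 242, 243, 243, 243, 243, 243, 243, 243, 245, 241, 203, 203, 203, 202, 203, 203, 203, 207, 207, 206, 208, 206, 206, 207, 206, 206, 206, 206, 206, 206, 206, 206, 205, 205, 206, 205, 204, 203, 204, 208, 61, 79, 79, 79]
```

```bash
python3 - <<'E'
from h import *
w=wcam("w8.npz");g=cv2.cvtColor(w["color"],cv2.COLOR_RGB2GRAY)
for r_ in range(128,200,4):
    x=np.where(g[r_,222:288]>175)[0]+222;x2=np.where(g[r_,222:288]>225)[0]+222
    print(r_,(x.min(),x.max()) if len(x) else None,(x2.min(),x2.max(),len(x2)) if len(x2) else None,end=" | ")
E
```

```text
128 (np.int64(263), np.int64(279)) None | 132 (np.int64(263), np.int64(275)) None | 136 (np.int64(247), np.int64(262)) None | 140 (np.int64(222), np.int64(259)) None | 144 (np.int64(222), np.int64(287)) None | 148 (np.int64(222), np.int64(287)) (np.int64(252), np.int64(287), 3) | 152 (np.int64(222), np.int64(287)) (np.int64(240), np.int64(287), 10) | 156 (np.int64(222), np.int64(287)) (np.int64(237), np.int64(287), 16) | 160 (np.int64(224), np.int64(287)) (np.int64(247), np.int64(287), 23) | 164 (np.int64(222), np.int64(287)) (np.int64(244), np.int64(268), 25) | 168 (np.int64(222), np.int64(269)) (np.int64(238), np.int64(266), 27) | 172 (np.int64(222), np.int64(270)) (np.int64(240), np.int64(264), 22) | 176 (np.int64(222), np.int64(270)) (np.int64(247), np.int64(258), 12) | 180 (np.int64(232), np.int64(270)) None | 184 (np.int64(246), np.int64(271)) None | 188 (np.int64(246), np.int64(271)) None | 192 (np.int64(246), np.int64(271)) None | 196 (np.int64(245), np.int64(272)) None |
```

```bash
python3 - <<'E'
from h import *
goto((.50,.186,.30,107.8,8))
E
```

```text
32.9 [ 0.5178 -0.0067  0.3164] 96.78
[[0.0242,0.0006,0.002,np.float64(-1.4)],[0.0242,0.0012,0.002,np.float64(-1.4)],[0.0241,0.0018,0.002,np.float64(-1.4)],[0.0241,0.0024,0.002,np.float64(-1.4)],[0.024,0.0029,0.002,np.float64(-1.4)],[0.0239,0.0035,0.002,np.float64(-1.4)],[0.0238,0.0041,0.002,np.float64(-1.4)],[0.0237,0.0047,0.002,np.float64(-1.4)]]
```

```bash
python3 -m crank '[[0.0242,0.0006,0.002,-1.4],[0.0242,0.0012,0.002,-1.4],[0.0241,0.0018,0.002,-1.4],[0.0241,0.0024,0.002,-1.4],[0.024,0.003,0.002,-1.4],[0.024,0.0035,0.002,-1.4],[0.024,0.004,0.002,-1.4],[0.0235,0.0045,0.002,-1.2],[0,0,0,0],[0,0,0,0]]'; python3 - <<'E'
from h import *
from workcell import r
p=snap("w9.npz");print(p)
for n in("scene","top"):
    c=r.camera(n);np.savez(f"{n}9.npz",**{k:c[k] for k in("color","intrinsics","D","eye","attitude")})
w=wcam("w9.npz");g=cv2.cvtColor(w["color"],cv2.COLOR_RGB2GRAY)
print("col253",g[100:245:2,253].tolist())
for r_ in(130,140,150,160,170,180,190,210,230): print(r_,g[r_,222:290:2].tolist())
# scene: difference between 8 and 9 near the predicted tube
d=np.abs(cam("scene9")["color"].astype(int)-cam("scene")["color"]).sum(2)
q=rz(np.radians(107.8))[:,0];tx=np.r_[q,0];P=p+[0,0,.0187]
for th in(15,20,25,30):
    t=np.radians(th);u=-np.sin(t)*tx+np.array([0,0,np.cos(t)]);f=P-.1044*u;print(th,proj(cam("scene9"),[f,f+.05*u,f+.114*u]).round(1).tolist(),proj(cam("top9"),[f,f+.05*u]).round(1).tolist(),proj(w,[f])[0].round(1))
E
```

```text
time: 33.9
ee_pos: [0.4998, 0.186, 0.3006]
eef_rot: [-3.139, 0.001, 1.882]
force: [-0.1, -1.2, -0.8]
grip_width: 0.033
gripper_force: 59.8
[0.49978496 0.18600282 0.30059215]
col253 [238, 236, 236, 235, 234, 239, 238, 237, 239, 238, 241, 239, 236, 235, 238, 238, 239, 240, 199, 200, 201, 201, 201, 202, 222, 147, 240, 234, 239, 239, 239, 239, 239, 239, 238, 239, 239, 241, 235, 198, 201, 200, 200, 200, 200, 200, 204, 203, 204, 203, 204, 202, 202, 203, 202, 203, 203, 202, 202, 203, 204, 203, 202, 202, 201, 201, 201, 200, 204, 58, 87, 86, 85]
130 [114, 113, 111, 110, 132, 149, 128, 147, 163, 141, 199, 240, 237, 235, 236, 237, 239, 238, 236, 235, 235, 237, 237, 238, 237, 237, 235, 238, 242, 239, 237, 234, 237, 238]
140 [112, 111, 112, 112, 114, 115, 115, 114, 108, 162, 214, 218, 218, 215, 212, 204, 197, 188, 178, 168, 160, 149, 194, 224, 243, 237, 238, 236, 235, 236, 234, 234, 233, 237]
150 [110, 110, 110, 111, 113, 111, 121, 199, 212, 215, 218, 242, 191, 170, 146, 145, 151, 167, 171, 225, 143, 149, 148, 148, 167, 169, 169, 168, 165, 172, 170, 168, 168, 168]
160 [102, 102, 99, 101, 106, 102
[... 707 characters left out ...]
1, 214, 213, 214, 204, 187, 194, 198, 201, 204, 205, 206, 207, 206, 206, 203, 197, 192, 182, 143, 117, 112, 110, 140, 147, 145, 146]
230 [208, 149, 89, 139, 205, 198, 161, 165, 167, 171, 178, 184, 187, 191, 195, 199, 202, 205, 208, 206, 207, 204, 203, 200, 194, 186, 180, 133, 146, 144, 149, 225, 32, 54]
15 [[325.8, 170.2], [324.3, 161.8], [322.0, 149.8]] [[187.7, 180.9], [189.6, 177.5]] [253.7 171.7]
20 [[329.0, 168.1], [326.0, 160.6], [321.7, 150.0]] [[184.0, 182.0], [187.6, 178.0]] [253.7 162.3]
25 [[332.1, 166.0], [327.6, 159.4], [321.4, 150.2]] [[180.3, 183.0], [185.6, 178.6]] [253.7 152.9]
30 [[335.1, 163.7], [329.3, 158.2], [321.1, 150.5]] [[176.7, 183.9], [183.7, 179.1]] [253.7 143.6]
```

```bash
python3 -m crank '[[0.001,0,0.009,0],[0.001,-0.0003,0.009,0],[0,0,0.009,0],[0,0,0.0095,0],[0,0,0,0],[0,0,0,0],[0,0,0,0]]'; python3 - <<'E'
from h import *
from workcell import r
print(snap("w10.npz"));w=wcam("w10.npz");g=cv2.cvtColor(w["color"],cv2.COLOR_RGB2GRAY);print(g[124:190:2,253].tolist())
for n in("scene","top"):
    c=r.camera(n);print(n,[(int(b[0]),b[1].tolist(),onz(c,b[1],.118).round(3).tolist()) for b in blobs(c["color"])])
s=r.get_state();print(s["time"],s["ee_pos"],np.degrees(s["eef_rot"]),s["force"],s["qvel"].round(3))
E
```

```text
time: 34.75
ee_pos: [0.4998, 0.188, 0.2658]
eef_rot: [3.141, 0.0, 1.881]
force: [0.9, -0.2, -0.2]
grip_width: 0.0325
gripper_force: 59.8
[0.49979264 0.18801232 0.26579344]
[241, 238, 237, 239, 241, 240, 220, 207, 202, 203, 203, 201, 225, 149, 242, 234, 240, 241, 240, 240, 239, 240, 239, 239, 239, 242, 237, 200, 200, 201, 201, 202, 201]
scene [(73, [319.2, 158.6], [0.397, 0.235, 0.118]), (112, [250.7, 187.8], [0.449, 0.035, 0.118]), (44, [200.2, 190.7], [0.432, -0.095, 0.118]), (118, [216.5, 198.9], [0.464, -0.058, 0.118]), (174, [400.8, 285.0], [0.779, 0.334, 0.118])]
top [(137, [149.1, 78.9], [0.771, 0.337, 0.118]), (116, [299.7, 195.4], [0.462, -0.057, 0.118]), (111, [263.0, 201.5], [0.447, 0.036, 0.118]), (49, [311.5, 230.8], [0.372, -0.086, 0.118])]
34.9 [0.49978062 0.18804558 0.26592674] [ 1.79951804e+02 -1.35855927e-03  1.07783616e+02] [-0.44568991 -0.539468   -0.36112201] [-0.001  0.002  0.001  0.001 -0.001  0.   ]
```

```bash
python3 -m crank '[[0,0,0.0015,0],[0,0,0,0],[0,0,0,0],[0,0,0,0]]'; python3 -c "
from workcell import r
print(r.sign_off())"
```

```text
time: 35.3
ee_pos: [0.4995, 0.1879, 0.264]
eef_rot: [3.142, -0.0, 1.881]
force: [-0.3, 0.0, -1.6]
grip_width: 0.0329
gripper_force: 59.8
the job is handed in; nothing more can be done
None
```

I handed the job in at 35 s: both checked tubes are let go in rack cells 2 and 0, and the waiting tube is held about 10 cm in front of the lens, leaning about 28° (estimates ran 27–30°), with position good to a few millimetres; one insertion briefly pressed the tube on the rack floor with about 50 N.

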